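# Make a plate engraver safe, clear its bed and load the next face blank

### The arm

A 7-joint arm with a two-finger parallel gripper is mounted at the origin on a cart in front of the work surface, level with it; the furniture and walls round the work are solid. World frame = base frame: x ahead of the robot, y to its left, z up, the work surface at z = 0. Lengths are in m, angles in rad, forces in N, time in s.
With the tool pointing down it reaches from about 0.425 to 0.925 m from the base axis. Payload 6.8 kg.
Tool frame: the origin (TCP) lies between the finger pads; the fingertips stand finger_overhang ahead of it and the grasp point (between the pads) lies 6 mm ahead of it (finger_overhang is the distance from the TCP to the fingertips, in m); z points along the fingers, y is the line along which they close (so a half turn about z gives the same grasp; the last joint's range is limited). The gripper opens to 85 mm and grips with 20 to 120 N. Pads are 22 mm wide; open, the fingers measure 114 mm over their backs; the gripper's body (76 mm by 85 mm) begins 54 mm behind the grasp point. The pads swing forward as they close: fully open they stand 13 mm farther back than shut.
Start: joints at [1.005, 0.477, 0.022, 1.555, -0.011, 1.109, -0.083], TCP at [0.298, -0.606, 0.256] pointing down, gripper open.
Joint ranges: [-2.96, 2.96], [-0.34, 2.1], [-1.41, 1.46], [0.24, 2.44], [-1.37, 4.51], [0.17, 1.92], [-2.96, 2.96]. Speed limits (rad/s): [2.39, 2.39, 3.14, 3.14, 3.14, 3.14, 3.14].

### API

Orientations are given as a unit quaternion [w, x, y, z].
In Python, from station import * gives the robot as it stands.
- The arm moves only by the tool drive_tool, never from a script. Its argument "increments" is a list of rows, each an object of numbers: "claw": the finger opening in m, from 0 to 0.0854; "dx", "dy", "dz": the shift along the tool's x, y, z in m; "wx", "wy", "wz": the turn, a rotation vector about the tool's x, y, z in degrees. A call has 1 to 20 rows; each row shifts and turns the commanded pose from where the row before left it, along the tool's axes as they then stand; what a row does not reach is not made up. A row lasts 1/8 s, in which the tool goes at most 62.5 mm and 10.7 degrees, less where a joint would pass 70% of its speed; a pose out of reach is approached as far as the arm can. A call with a gripper value outside its range is refused whole. The fingers move at their own pace and stop on an object; "newtons" is the grip in N (left out, the last holds). Time passes only in rows, so rows that do not move let the fingers close. It gives the time, the measured TCP pose, the force, the opening and the grip force at its end, in the units of the state.
- get_obs(): the state, without advancing time (a new reading comes with each control period).
- read_camera(name): name is "side" or "top"; returns (picture, depth): 480x640x3 uint8, red, green, blue; 480x640 float32, m along the optical axis (not along the pixel's ray), 0 where there is no reading.
- calibration(name): a dict with "intrinsics" (3x3 intrinsics, pixels), "k1" (the pictures are not rectified: a ray, as slopes to the right and down, at radius r is drawn at 1 + k1 r^2 times it, then the intrinsics apply), "R" (3x3) and "t" (3): a world point X has camera coordinates R X + t. Camera axes: x right, y down, z forward; pixel columns grow to the right and rows downward; lengths in m; the calibration is good to about 2 mm. A picture is of the moment at which its call begins. calibration takes no time and is no camera call.
- hand_in(): hands the job in; it is judged then, once.
The state is a dict: "t": time; "q": joint angles; "joint_vel": joint speeds; "joint_torque": joint torques, N m; "eef_pos": TCP position; "tool_rot": TCP orientation; "contact_force": force on the tool from outside, world axes, zero at the start; "torque": the same for the moment, N m; "gripper_width": opening from 0.0 (shut) to 1.0 (fully open); "grasp_force": force on a finger pad.
Only numpy, scipy, OpenCV 4.12 (cv2) and the standard library are available. Lean on these libraries where they do the work, as an engineer would, in place of code of your own. Each camera call takes 0.05 s, during which the arm holds its last target. There are 200 camera calls.

### The job

Get the plate engraver ready for its next brass putter-face blank. First push its red stop button down so that it latches; then, with the machine stopped, put everything that was left lying on its bed into the grey tool tray, lay the steel vee block that weighs down the stack of blanks in the tray too, slide the top blank, without lifting it, off the stack and straight across the bed until it lies flat, square and centred against the work stop, and stand the vee block upright on the blanks that stay in the stack. Last of all turn the stop button clockwise so that it comes up again; leave the other things on the bench where they are.

Things in the scene. Friction and masses are not known exactly. Their poses are not given: they have to be found in the camera images.
- engraver: flatbed plate engraver, 205 (x) x 372 (y) mm, fixed; place and angle vary. Origin: underside, on the bench; x to its rear, y to its left. Left to right: stack holder (y 129 to 184 mm), bare bed (x -100 to 55, y -108 to 128, top 50 mm above the bench), console (y -188 to -108, 60 mm high). White beam along the rear: x 68 to 104, 115 mm high. Spindle: x 32, y -146, r 15, top 141 mm high
- stop_face (a point): middle of the work stop's face that looks to the stack, at bed level: x 0, y -84.5 mm in the engraver's frame. The work stop is a steel bar across the bed (x -55 to 55 mm), 12 mm wide and 10 mm high; a blank that lies square against it has its centre 25 mm to the left (+y) of this point
- stack_seat (a point): centre of the floor of the stack holder, 35 mm above the bench (x 0, y 154.5 mm in the engraver's frame). Walls at x -52 and +52 mm reach 58 mm above the bench; on the left (y 181 to 184) two small stops reach only 46 mm, so fingers pass over them to the top blank's edge; on the right the bed's edge holds back the two lower blanks
- estop_top (a point): centre of the top of the red mushroom head of the stop button (x -55, y -148 mm in the engraver's frame), 98 mm above the bench when up. The head is 40 mm in diameter, its gripping rim spans 5 to 20 mm below this point, over a yellow collar 52 mm wide, whose top is 67 mm above the bench
- estop (a joint): how far the stop button is pushed down, m: 0 = up, 0.009 = bottomed. It needs about 5 N, snaps past a catch at 0.007 and stays latched there when let go; it springs up to 0 once turned clear of the catch. Pushing does not turn the head
- estop_turn (a joint): turn of the red head, rad, clockwise seen from above: 0 = rest, 0.87 = end stop. The catch lets go at about 0.6; the head then springs up 7 mm with about 3 N, which fingers still gripping it hold back (raise them with it, or let go while it is turned). Let go, it turns back to 0 by itself (weak spring, 0.06 N m/rad)
- blank_1: lowest of three equal brass putter-face blanks, 100 (x) x 50 (y) x 8 (z) mm, 0.34 kg, origin at the centre of its underside; in the stack their x runs along the engraver's x
- blank_2: middle blank of the stack, same size; its top is 51 mm above the bench, 1 mm above the bed
- blank_3: top blank of the stack, same size; its underside is 51 mm and its top 59 mm above the bench, so it can be pushed by its left edge straight to the right (engraver's -y) onto the bed
- vee_block: steel vee block, 50 (x) x 40 (y) x 34 (z) mm, 0.34 kg, standing on the stack, vee upward; grasp across its 40 mm or its 50 mm. Origin at the centre of its underside
- brush: teal brush pen, 16 mm thick, 138 mm long along its y, origin at the middle of its underside; barrel from y -35 to +69 mm. May be absent
- hex_key: black hex key, lying flat, 5 mm thick: long leg 83 mm along its y at x -10 mm (7 mm wide, y -46 to +37 mm), short leg along +x at y +43 mm to x +14 mm; origin at the middle of the whole, underside. May be absent
- ferrule: black plastic ferrule stock, 15 mm thick, 68 mm long along its y, origin at the middle of its underside. May be absent
- red_pen: red and white ball pen, 12 mm wide, 14 mm high, 146 mm long along its y, origin at the middle of its underside. May be absent
- tool_tray: grey tool tray with a black ribbed liner, left of the engraver, 220 (x) x 170 (y) mm, walls 3 mm thick and 27 mm high, floor 3 mm above the bench; fixed. Origin: centre of its underside
- iron_head: bystander: iron club head 54 x 110 x 13 mm lying behind the engraver on the left
- polish_tin: bystander: polish tin, 52 mm diameter, 100 mm high, to the right of the engraver
- dye_bottle: bystander: small brown bottle, 33 mm wide, 102 mm high, to the right of the engraver

How it is judged:
On the way, in this order (a step that is already met when the one before it is completed fails the run):
1. the stop button is pushed down and stays latched with the fingers off it (value of joint estop above 0.0055 m and contact force between estop_turn and the fingers below 0.3 N), for 0.3 s.
2. with the stop latched, everything from the bed and the vee block lie in the tool tray (value of joint estop above 0.0055 m and x of brush in the frame of tool_tray between -0.105 and 0.105 m and y of brush in the frame of tool_tray between -0.08 and 0.08 m and height (world z) of each of brush, hex_key, ferrule, red_pen, vee_block below 0.04 m and contact force between each of brush, hex_key, ferrule, red_pen, vee_block and the fingers below 0.3 N and x of hex_key in the frame of tool_tray between -0.105 and 0.105 m and y of hex_key in the frame of tool_tray between -0.08 and 0.08 m and x of ferrule in the frame of tool_tray between -0.105 and 0.105 m and y of ferrule in the frame of tool_tray between -0.08 and 0.08 m and x of red_pen in the frame of tool_tray between -0.105 and 0.105 m and y of red_pen in the frame of tool_tray between -0.08 and 0.08 m and x of vee_block in the frame of tool_tray between -0.105 and 0.105 m and y of vee_block in the frame of tool_tray between -0.08 and 0.08 m), for 0.2 s.
3. with the stop still latched, the top blank lies square against the work stop (value of joint estop above 0.0055 m and y of blank_3 in the frame of engraver between -0.0635 and -0.056 m and x of blank_3 in the frame of engraver between -0.015 and 0.015 m and height (world z) of blank_3 below 0.054 m and angle between blank_3's own z axis and vertical below 0.05 rad and angle between the x axis of blank_3 and the x axis of engraver, either way round below 0.06 rad), for 0.3 s.
4. with the stop still latched, the vee block stands on the rest of the stack again (value of joint estop above 0.0055 m and x of vee_block in the frame of engraver between -0.03 and 0.03 m and y of vee_block in the frame of engraver between 0.1395 and 0.1695 m and height (world z) of vee_block between 0.047 and 0.055 m and angle between vee_block's own z axis and vertical below 0.1 rad and contact force between vee_block and the fingers below 0.3 N), for 0.3 s.
5. the stop button is turned and comes up (value of joint estop below 0.0015 m), for 0.2 s.
At the end, for the whole second after the job is handed in: stop button up (within 1.5 mm), turned back to rest; all things from the bed in the tray; top blank flat against the work stop (within 3.5 mm, 0.06 rad, centred within 15 mm); other blanks within 7 mm of their seat, vee block upright on them (within 15 mm across, 30 mm along them); nothing held (x of brush in the frame of tool_tray between -0.105 and 0.105 m and y of brush in the frame of tool_tray between -0.08 and 0.08 m and height (world z) of each of brush, hex_key, ferrule, red_pen below 0.04 m and contact force between each of brush, hex_key, ferrule, red_pen, vee_block and the fingers below 0.3 N and x of hex_key in the frame of tool_tray between -0.105 and 0.105 m and y of hex_key in the frame of tool_tray between -0.08 and 0.08 m and x of ferrule in the frame of tool_tray between -0.105 and 0.105 m and y of ferrule in the frame of tool_tray between -0.08 and 0.08 m and x of red_pen in the frame of tool_tray between -0.105 and 0.105 m and y of red_pen in the frame of tool_tray between -0.08 and 0.08 m and x of vee_block in the frame of engraver between -0.03 and 0.03 m and y of vee_block in the frame of engraver between 0.1395 and 0.1695 m and height (world z) of vee_block between 0.047 and 0.055 m and angle between vee_block's own z axis and vertical below 0.1 rad and y of blank_3 in the frame of engraver between -0.0635 and -0.056 m and x of blank_3 in the frame of engraver between -0.015 and 0.015 m and height (world z) of blank_3 below 0.054 m and angle between blank_3's own z axis and vertical below 0.05 rad and angle between the x axis of blank_3 and the x axis of engraver, either way round below 0.06 rad and horizontal distance between each of blank_1, blank_2 and stack_seat below 0.007 m and value of joint estop below 0.0015 m and value of joint estop_turn below 0.15 rad and linear speed of blank_3 below 0.02 m/s); the robot touches nothing.
It fails at once if the top blank is lifted (more than 15 mm) instead of slid (height (world z) of blank_3 above 0.066 m).
It fails at once if a bystander (club head, tin, bottle) is moved by more than 3 cm (distance of any of iron_head, polish_tin, dye_bottle from where it was at the start of the episode above 0.03 m).
Of brush, hex_key, ferrule, red_pen only 2 to 4 are there at a start; the rules pass over those that are not, and their reading is None.
At some moment in a run one of brush, hex_key, ferrule, red_pen may be knocked a few centimetres aside while the robot is not near it.
Once in a run the grip may slacken for a moment while it holds something.
It also fails if it takes over 210 s, if anything falls off the work surface, if the arm or the gripper's body presses on something with over 40 N, if the wrist force passes 120 N, or if a joint passes its speed limit or range.

## Working session

There is one attempt and no reset: what is moved stays moved. The work goes in short steps, Python scripts to look and compute and a tool call to move; the robot and the scene stay as the last step left them, time stands still between calls to the robot, and variables do not carry over. Pictures are saved under pics/ and viewed, at most 14 in all, crops included, and the job is handed in when it is done.

Besides the shell and the picture viewer there is one more tool, called after "Emit:" as name(argument=value, ...), one argument or row to a line, values as JSON. drive_tool: Moves the arm, as the interface text tells. Its arguments: {"type":"object","properties":{"increments":{"type":"array","items":{"type":"object","properties":{"claw":{"type":"number"},"dx":{"type":"number"},"dy":{"type":"number"},"dz":{"type":"number"},"wx":{"type":"number"},"wy":{"type":"number"},"wz":{"type":"number"}}}},"newtons":{"type":"number"}},"required":["increments"]}

```bash
ls; mkdir -p pics; cat > h.py <<'E'
from station import *
import numpy as np, cv2
def snap(name,fn=None):
    p,d=read_camera(name)
    if fn: cv2.imwrite('pics/'+fn,p[:,:,::-1])
    return p,d
def rays(name,uv):
    c=calibration(name);K=np.array(c['intrinsics']);R=np.array(c['R']);t=np.array(c['t'])
    uv=np.atleast_2d(np.array(uv,float))
    xd=np.c_[(uv[:,0]-K[0,2])/K[0,0],(uv[:,1]-K[1,2])/K[1,1]]
    x=xd.copy()
    for _ in range(20): x=xd/(1+c['k1']*(x**2).sum(1,keepdims=True))
    return -R.T@t, np.c_[x,np.ones(len(x))]@R
def onplane(name,uv,z):
    o,d=rays(name,uv); return o+d*((z-o[2])/d[:,2])[:,None]
def withdepth(name,uv,dep):
    o,d=rays(name,uv); uv=np.atleast_2d(uv).astype(int)
    return o+d*dep[uv[:,1],uv[:,0]][:,None]
def proj(name,X):
    c=calibration(name);K=np.array(c['intrinsics']);X=np.atleast_2d(X)@np.array(c['R']).T+np.array(c['t'])
    x=X[:,:2]/X[:,2:];x=x*(1+c['k1']*(x**2).sum(1,keepdims=True));return x*[K[0,0],K[1,1]]+K[:2,2]
E
python3 - <<'E'
from h import *
print(get_obs())
for n in('top','side'):
    snap(n,n+'0.png');c=calibration(n);print(n,c, -np.array(c['R']).T@np.array(c['t']))
E
```

```text
pics
{'t': 0.0, 'q': array([ 1.00490118,  0.47777674,  0.02233619,  1.55644839, -0.01149809,
        1.10927232, -0.08312033]), 'joint_vel': array([-9.36484166e-04, -2.39284661e-04, -7.29131926e-04, -5.85844994e-05,
       -1.79450564e-03,  9.63032944e-04, -2.03615693e-04]), 'joint_torque': array([-4.19203425e-04, -5.96447539e+01,  1.60771843e+00, -2.81199914e+01,
        1.24758517e-02,  9.35713586e-03, -5.59122395e-05]), 'eef_pos': array([ 0.29808535, -0.60501722,  0.25534255]), 'tool_rot': array([-8.47909269e-04,  9.73916147e-01,  2.26906479e-01, -2.64932891e-04]), 'contact_force': array([-0.49687639,  0.70124587, -0.25172831]), 'torque': array([-0.01218793,  0.00638501, -0.02670232]), 'grasp_force': 0.0, 'gripper_width': 0.9969458418584546}
top {'intrinsics': array([[560.29790609,   0.        , 309.29210305],
       [  0.        , 560.29790609, 236.89728081],
       [  0.        ,   0.        ,   1.        ]]), 'k1': -0.05381753438038392, 'R': array([[ 0.01455265, -0.99988587, -0.00405724],
       [-0.99416583, -0.01403545, -0.10694532],
       [ 0.10687617,  0.00558991, -0.99425663]]), 't': array([0.13150509, 0.57792109, 1.08981194])} [0.45616072 0.13350951 1.14589225]
side {'intrinsics': array([[546.47145885,   0.        , 323.67961979],
       [  0.        , 546.47145885, 238.61196023],
       [  0.        ,   0.        ,   1.        ]]), 'k1': -0.09254480929385664, 'R': array([[-0.93706816, -0.34914374,  0.00138072],
       [-0.22652861,  0.60496223, -0.76335149],
       [ 0.26568411, -0.71562515, -0.64598189]]), 't': array([0.59287656, 0.11959534, 1.34880874])} [0.22430046 1.09988993 0.9617807 ]
```

View pics/top0.png

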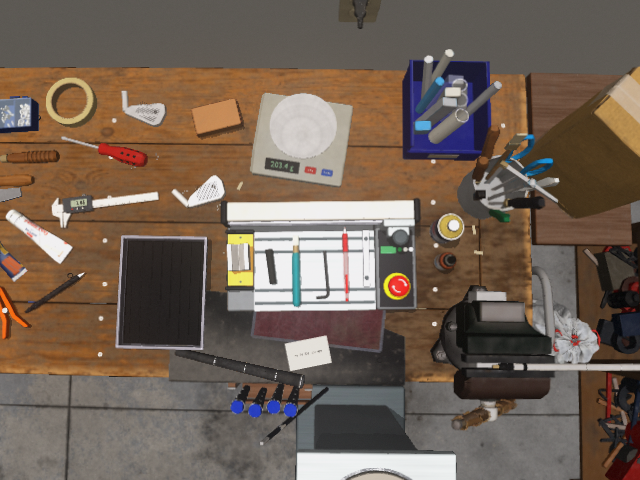

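View pics/side0.png

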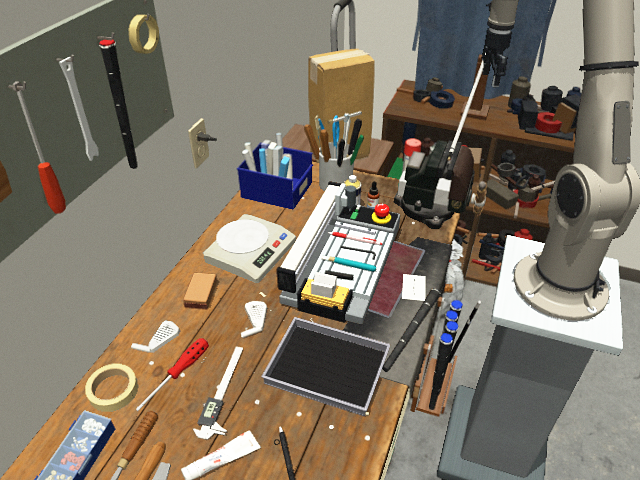

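The top view shows the tray at (162,292), ferrule (271,266), brush (296,272), hex key (323,275), red pen (346,266), vee block (238,253), e-stop (397,287) and beam (322,212). All four items are present. Next I measure them.

```bash
cat > meas.py <<'E'
from h import *
def comp(mask,roi,mina=30):
    m=np.zeros_like(mask,np.uint8);x0,y0,x1,y1=roi;m[y0:y1,x0:x1]=mask[y0:y1,x0:x1]
    n,l,s,c=cv2.connectedComponentsWithStats(m)
    i=1+np.argmax(s[1:,4]) if n>1 else 0
    return (l==i) if i else None
def rect(m): 
    ys,xs=np.nonzero(m);return cv2.minAreaRect(np.c_[xs,ys].astype(np.float32))
E
python3 - <<'E'
from meas import *
P,D=snap('top');S,DS=snap('side')
hsv=cv2.cvtColor(P,cv2.COLOR_RGB2HSV);H,s,V=cv2.split(hsv)
red=((H<8)|(H>172))&(s>150)&(V>90)
e=comp(red,(375,265,420,310));ys,xs=np.nonzero(e);print('estop px',rect(e),onplane('top',[rect(e)[0]],.095),'depth z',withdepth('top',[[397,300]],D))
hs=cv2.cvtColor(S,cv2.COLOR_RGB2HSV)
es=comp(((hs[:,:,0]<8)|(hs[:,:,0]>172))&(hs[:,:,1]>150)&(hs[:,:,2]>90),(365,200,395,230));print('side estop',rect(es))
# triangulate
def tri(u,v):
    o1,d1=rays('top',[u]);o2,d2=rays('side',[v]);d1=d1[0];d2=d2[0]
    a=np.linalg.lstsq(np.c_[d1,-d2],o2-o1,rcond=None)[0];p=o1+a[0]*d1;q=o2+a[1]*d2;return (p+q)/2,np.linalg.norm(p-q)
print('tri',tri(rect(e)[0],rect(es)[0]))
# beam (white)
w=(s<40)&(V>190)
b=comp(w,(215,195,425,232));r=cv2.boxPoints(rect(b));print('beam px',r.round(1).tolist());print(onplane('top',r,.115).round(4).tolist())
teal=(H>80)&(H<100)&(s>120)
br=comp(teal,(280,225,312,312));r=rect(br);print('brush',r,onplane('top',cv2.boxPoints(r),.062).round(4).tolist(), np.nanmedian(withdepth('top',np.argwhere(br)[:,::-1],D)[:,2]))
rp=comp(red,(335,225,356,305));r=rect(rp);print('pen',r,onplane('top',cv2.boxPoints(r),.06).round(4).tolist(), np.nanmedian(withdepth('top',np.argwhere(rp)[:,::-1],D)[:,2]))
dk=(V<70)
f=comp(dk,(260,242,283,292));r=rect(f);print('ferr',r,onplane('top',cv2.boxPoints(r),.063).round(4).tolist(), np.nanmedian(withdepth('top',np.argwhere(f)[:,::-1],D)[:,2]))
f=comp(dk,(310,242,335,305));r=rect(f);print('hex',r,onplane('top',cv2.boxPoints(r),.055).round(4).tolist(), np.nanmedian(withdepth('top',np.argwhere(f)[:,::-1],D)[:,2]))
t=comp(V<60,(112,232,210,352));r=rect(t);print('tray liner',r,onplane('top',cv2.boxPoints(r),.004).round(4).tolist())
# image crop enlarged
cr=P[195:320,215:425,::-1];cv2.imwrite('pics/crop0.png',cv2.resize(cr,None,fx=3.8,fy=3.8,interpolation=cv2.INTER_CUBIC))
np.savez('s0.npz',P=P,D=D,S=S,DS=DS)
pts=[[397,310],[397,300],[300,212],[272,266],[238,243],[238,253],[246,253],[230,253],[238,268],[262,290]]
print(withdepth('top',pts,D).round(4).tolist())
E
```

```text
estop px ((398.25006103515625, 285.7500305175781), (19.798988342285156, 19.091880798339844), 45.0) [[ 0.47955408 -0.02834391  0.095     ]] depth z [[ 0.45288565 -0.03151245  0.05859503]]
side estop ((381.5, 210.0), (12.0, 15.0), 90.0)
tri (array([ 0.48026618, -0.02897493,  0.08996479]), np.float64(0.0012342065434573508))
beam px [[227.0, 225.0], [227.0, 201.0], [413.0, 201.0], [413.0, 225.0]]
[[0.587, 0.2925, 0.115], [0.6322, 0.2939, 0.115], [0.6371, -0.0532, 0.115], [0.5919, -0.0529, 0.115]]
brush ((296.0, 279.0), (52.0, 6.0), 90.0) [[0.5408, 0.1708, 0.062], [0.541, 0.1591, 0.062], [0.4407, 0.1575, 0.062], [0.4406, 0.169, 0.062]] 0.06420405761580916
pen ((344.5, 242.0), (16.0, 3.0), 90.0) [[0.5795, 0.074, 0.06], [0.5796, 0.0681, 0.06], [0.5483, 0.0679, 0.06], [0.5482, 0.0737, 0.06]] 0.059819604848471264
ferr ((271.5, 251.5), (3.0, 1.0), 90.0) [[0.546, 0.2135, 0.063], [0.546, 0.2116, 0.063], [0.5401, 0.2114, 0.063], [0.5401, 0.2134, 0.063]] 0.06070574159473574Traceback (most recent call last):
  File "<stdin>", line 21, in <module>
  File "meas.py", line 8, in rect
    ys,xs=np.nonzero(m);return cv2.minAreaRect(np.c_[xs,ys].astype(np.float32))
          ~~~~~~~~~~^^^
    return _wrapfunc(a, 'nonzero')
    return _wrapit(obj, method, *args, **kwds)
    result = getattr(arr, method)(*args, **kwds)
ValueError: Calling nonzero on 0d arrays is not allowed. Use np.atleast_1d(scalar).nonzero() instead.
```

```bash
python3 - <<'E'
from meas import *
P,D=snap('top');S,DS=snap('side');np.savez('s0.npz',P=P,D=D,S=S,DS=DS)
hsv=cv2.cvtColor(P,cv2.COLOR_RGB2HSV);H,s,V=cv2.split(hsv)
cr=P[195:320,215:425,::-1];cv2.imwrite('pics/crop0.png',cv2.resize(cr,None,fx=3.8,fy=3.8,interpolation=cv2.INTER_CUBIC))
cr=S[180:330,250:420,::-1];cv2.imwrite('pics/crop1.png',cv2.resize(cr,None,fx=4,fy=4,interpolation=cv2.INTER_CUBIC)[:600])
# beam edges by column: front & rear
g=V.astype(float);F=[];B=[]
w=(s<45)&(V>170)
for u in range(235,408,4):
    col=np.nonzero(w[195:235,u])[0]+195; F.append([u,col.max()+.5]);B.append([u,col.min()-.5])
for n,a in(('front',F),('rear',B)):
    X=onplane('top',a,.115);p=np.polyfit(X[:,1],X[:,0],1);r=X[:,0]-np.polyval(p,X[:,1]);k=abs(r)<.004;p=np.polyfit(X[k,1],X[k,0],1);print(n,'slope',p,'std',r.std())
for n,(a,b,m) in {'ferr':((260,242,283,292),.065,V<95),'hex':((312,246,332,302),.055,V<95),'pen':((338,226,356,304),.064,None)}.items():
    if m is None: continue
    f=comp(m,a)
    if f is None: print(n,V[a[1]:a[3],a[0]:a[2]].min());continue
    r=rect(f);print(n,r,f.sum(),onplane('top',cv2.boxPoints(r),b).round(4).tolist())
t=comp(V<60,(112,232,210,352));r=rect(t);print('tray liner',r,onplane('top',cv2.boxPoints(r),.004).round(4).tolist())
pts=[[397,308],[300,212],[272,266],[238,243],[238,253],[246,253],[230,253],[238,268],[262,290]]
print(withdepth('top',pts,D).round(4).tolist())
E
```

```text
front slope [-0.01475766  0.57776355] std 0.008579102539302408
rear slope [-0.02399771  0.63760717] std 0.0005425000101632788
ferr ((270.1558837890625, 266.5264587402344), (33.59306716918945, 8.053132057189941), 85.60128784179688) 225 [[0.5454, 0.2253, 0.065], [0.5469, 0.2097, 0.065], [0.4823, 0.2034, 0.065], [0.4808, 0.2188, 0.065]]
hex ((325.59100341796875, 287.6008605957031), (9.150472640991211, 25.629419326782227), 21.370620727539062) 60 [[0.4549, 0.1236, 0.055], [0.5013, 0.1061, 0.055], [0.4951, 0.0895, 0.055], [0.4487, 0.1071, 0.055]]
tray liner ((161.1343994140625, 292.4608154296875), (81.13139343261719, 106.20193481445312), 2.174743890762329) [[0.3551, 0.5234, 0.004], [0.5715, 0.5253, 0.004], [0.5675, 0.3567, 0.004], [0.3523, 0.3578, 0.004]]
[[0.4376, -0.0312, 0.0605], [0.6141, 0.1574, 0.11], [0.515, 0.211, 0.0616], [0.559, 0.2785, 0.0593], [0.5376, 0.2748, 0.0835], [0.537, 0.2583, 0.094], [0.5367, 0.2888, 0.092], [0.5092, 0.2744, 0.0801], [0.4685, 0.2304, 0.05]]
```

View pics/crop0.png

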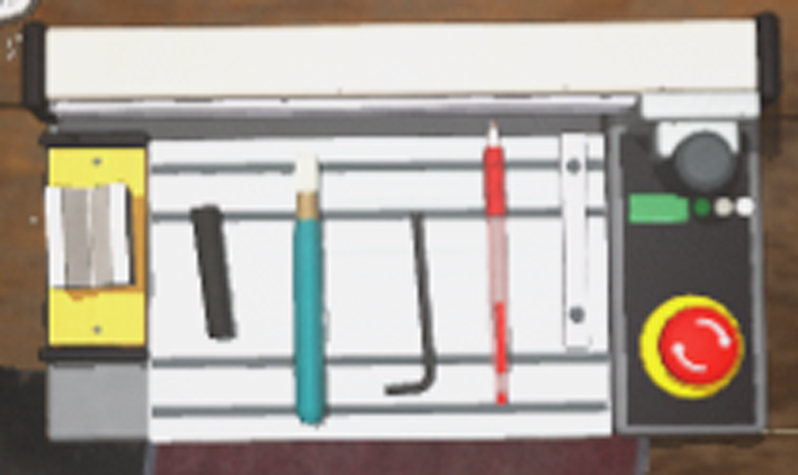

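View pics/crop1.png

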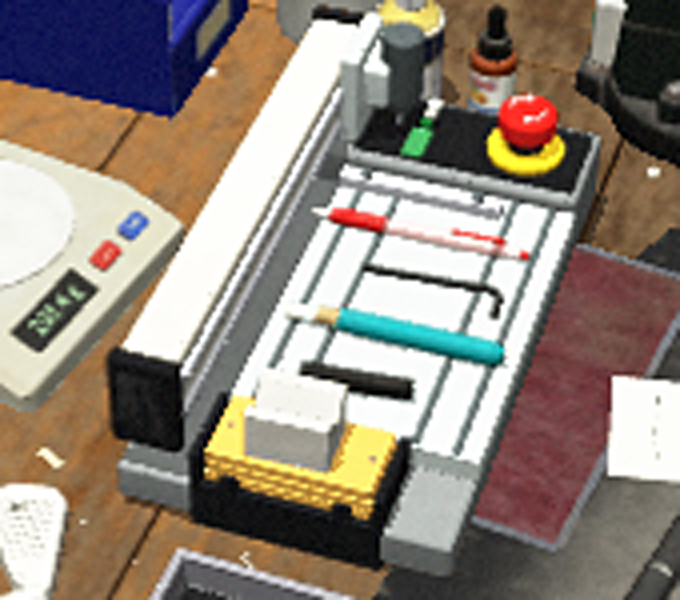

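Crop landmarks: yellow blank corners (48,148)–(146,345), work stop (562,132)–(592,348), e-stop (700,345), spindle (705,160). The vee block sits on the blank, with ferrule, brush, hex key and pen lying free on the bed. I fit the engraver frame.

```bash
python3 - <<'E'
from meas import *
z=np.load('s0.npz');P,D=z['P'],z['D']
hsv=cv2.cvtColor(P,cv2.COLOR_RGB2HSV);H,s,V=cv2.split(hsv)
c=lambda x,y:(215+(x+.5)/3.8-.5,195+(y+.5)/3.8-.5)
L=[(48,148,50,179.5,59),(146,148,50,129.5,59),(146,345,-50,129.5,59),(48,345,-50,179.5,59),
(562,132,55,-84.5,60),(590,132,55,-96.5,60),(592,348,-55,-96.5,60),(565,348,-55,-84.5,60),(700,345,-55,-148,97),(705,160,32,-146,141),(765,433,-100,-188,60),(148,440,-100,128,50)]
W=np.array([onplane('top',[c(a,b)],h/1e3)[0,:2] for a,b,_,_,h in L]);E=np.array([(x,y) for _,_,x,y,_ in L])/1e3
def fit(i):
    wm,em=W[i].mean(0),E[i].mean(0);A=(E[i]-em),(W[i]-wm)
    th=np.arctan2((A[0][:,0]*A[1][:,1]-A[0][:,1]*A[1][:,0]).sum(),(A[0]*A[1]).sum())
    R=np.array([[np.cos(th),-np.sin(th)],[np.sin(th),np.cos(th)]]);return th,R,wm-R@em
th,R,t=fit(range(12));print('engr',th,t);print(((W-E@R.T-t)*1e3).round(1).tolist())
np.savez('eng.npz',th=th,R=R,t=t)
items={'ferr':[(206,208),(222,337)],'brush':[(307,155),(311,420)],'hexlong':[(415,213),(430,385)],'pen':[(492,125),(502,402)],'vee':[(50,186),(128,186),(130,284),(53,288)]}
hz=dict(ferr=.06,brush=.06,hexlong=.055,pen=.06,vee=.093)
for n,q in items.items():
    w=onplane('top',[c(*p) for p in q],hz[n])[:,:2];print(n,w.round(4).tolist(),'eng',((w-t)@R).round(4).tolist())
print('estop',R@[-.055,-.148]+t,'stop',R@[0,-.0845]+t,'seat',R@[0,.1545]+t)
# height from two views: depth medians per item in top and side
for n,q in items.items():
    p=np.mean(q,0) if n!='vee' else (60,235)
    print(n,'topdepth z',withdepth('top',[c(*p)],D)[0].round(4))
E
```

```text
engr 0.02453588549845077 [0.53144049 0.119397  ]
[[0.2, 0.1], [-0.3, -0.5], [-1.3, -0.5], [-0.8, -0.5], [0.6, -0.4], [0.5, -2.8], [-0.1, -1.5], [0.0, 0.3], [0.0, 0.8], [-0.2, 0.9], [0.8, 3.1], [0.4, 0.9]]
ferr [[0.5474, 0.218], [0.4816, 0.2084]] eng [[0.0183, 0.0981], [-0.0476, 0.0902]]
brush [[0.5754, 0.1667], [0.4403, 0.1624]] eng [[0.0451, 0.0462], [-0.09, 0.0452]]
hexlong [[0.5467, 0.1108], [0.4589, 0.1021]] eng [[0.0151, -0.0089], [-0.073, -0.0155]]
pen [[0.5922, 0.0719], [0.4508, 0.0657]] eng [[0.0596, -0.049], [-0.0819, -0.0517]]
vee [[0.5545, 0.2933], [0.555, 0.2545], [0.5063, 0.2522], [0.5038, 0.2904]] eng [[0.0273, 0.1733], [0.0269, 0.1344], [-0.0219, 0.1334], [-0.0235, 0.1716]]
estop [ 0.48008799 -0.02990779] stop [0.53351357 0.03492244] seat [0.52765008 0.2738505 ]
ferr topdepth z [0.5139 0.2124 0.0697]
brush topdepth z [0.5072 0.1643 0.0665]
hexlong topdepth z [0.4562 0.1335 1.1459]
pen topdepth z [0.5211 0.0687 0.0591]
vee topdepth z [0.5303 0.2881 0.0896]
```

```bash
python3 - <<'E'
from h import *
import station
print([n for n in dir(station) if not n.startswith('__')], getattr(station,'finger_overhang',None))
D=np.load('s0.npz')['D']
ys,xs=np.mgrid[270:400:4,425:640:4];u=np.c_[xs.ravel(),ys.ravel()];w=withdepth('top',u,D);print('max z',w[:,2][D[u[:,1],u[:,0]]>0].max(), w[np.argmax(np.where(D[u[:,1],u[:,0]]>0,w[:,2],-1))])
k=(w[:,2]>.15)&(D[u[:,1],u[:,0]]>0);print(w[k].min(0),w[k].max(0))
E
```

```text
['PlanningError', 'calibration', 'finger_overhang', 'get_obs', 'hand_in', 'read_camera'] 0.025
max z 0.1993848620990043 [ 0.34614872 -0.34175372  0.19938486]
[ 0.28408105 -0.42256091  0.15002113] [ 0.45205169 -0.12747514  0.19938486]
```

Emit:
drive_tool(
  increments=[
    {"dz": -0.04,"claw": 0},
    {"dz": -0.04,"claw": 0},
    {"dz": -0.02,"wz": 8.3},
    {"wz": 8.3},
    {"wz": 8.2},
    {"dx": 0.018,"dy": -0.047},
    {"dx": 0.018,"dy": -0.047},
    {"dx": 0.018,"dy": -0.047},
    {"dx": 0.018,"dy": -0.047},
    {"dx": 0.018,"dy": -0.047},
    {"dx": 0.018,"dy": -0.047},
    {"dx": 0.018,"dy": -0.047},
    {"dx": 0.018,"dy": -0.047},
    {"dx": 0.018,"dy": -0.047},
    {"dx": 0.018,"dy": -0.047},
    {"dx": 0.016,"dy": -0.05},
    {"dx": 0.0,"dy": -0.05},
    {},
  ],
  newtons=60,
)

```text
schema error: expected keys claw, dx, dy, dz, wx, wy, wz
```

```bash
cat > go.py <<'E'
import sys
from h import *
from scipy.spatial.transform import Rotation as Ro
z=np.load('eng.npz');Re,te=z['R'],z['t'];th=float(z['th'])
def E2W(x,y): return Re@[x,y]+te
def go(xw,yw,zw,yaw=th):
    o=get_obs();q=o['tool_rot'];R=Ro.from_quat([*q[1:],q[0]]).as_matrix();
    Rt=np.c_[[np.cos(yaw),np.sin(yaw),0],[np.sin(yaw),-np.cos(yaw),0],[0,0,-1]]
    print('tcp',o['eef_pos'].round(4),'t',o['t'],'f',o['contact_force'].round(1),'w',round(o['gripper_width'],3),'g',round(o['grasp_force'],1))
    print('turn deg',Ro.from_matrix(R.T@Rt).as_rotvec(degrees=True).round(2),'shift(target axes) mm',((Rt.T@(np.array([xw,yw,zw])-o['eef_pos']))*1e3).round(1))
if __name__=='__main__':
    a=[float(v) for v in sys.argv[2:]]
    if sys.argv[1]=='e': go(*E2W(a[0],a[1]),a[2],th+np.radians(a[3]) if len(a)>3 else th)
    else: go(*a[:3],np.radians(a[3]) if len(a)>3 else th)
E
python3 go.py e -.055 -.148 .140
```

```text
tcp [ 0.2982 -0.6054  0.256 ] t 0.3 f [ 0.1 -0.   0. ] w 0.999 g 0.0
turn deg [-3.000e-02  1.000e-02  2.482e+01] shift(target axes) mm [ 195.9 -570.8  116. ]
```

Emit:
drive_tool(
  increments=[
    {"dx": 0,"dy": 0,"dz": -0.04,"wx": 0,"wy": 0,"wz": 0,"claw": 0},
    {"dx": 0,"dy": 0,"dz": -0.04,"wx": 0,"wy": 0,"wz": 8.2,"claw": 0},
    {"dx": 0,"dy": 0,"dz": -0.02,"wx": 0,"wy": 0,"wz": 8.3,"claw": 0},
    {"dx": 0,"dy": 0,"dz": 0,"wx": 0,"wy": 0,"wz": 8.3,"claw": 0},
    {"dx": 0.016,"dy": -0.04,"dz": 0,"wx": 0,"wy": 0,"wz": 0,"claw": 0},
    {"dx": 0.016,"dy": -0.04,"dz": 0,"wx": 0,"wy": 0,"wz": 0,"claw": 0},
    {"dx": 0.016,"dy": -0.04,"dz": 0,"wx": 0,"wy": 0,"wz": 0,"claw": 0},
    {"dx": 0.016,"dy": -0.04,"dz": 0,"wx": 0,"wy": 0,"wz": 0,"claw": 0},
    {"dx": 0.016,"dy": -0.04,"dz": 0,"wx": 0,"wy": 0,"wz": 0,"claw": 0},
    {"dx": 0.016,"dy": -0.04,"dz": 0,"wx": 0,"wy": 0,"wz": 0,"claw": 0},
    {"dx": 0.016,"dy": -0.04,"dz": 0,"wx": 0,"wy": 0,"wz": 0,"claw": 0},
    {"dx": 0.016,"dy": -0.04,"dz": 0,"wx": 0,"wy": 0,"wz": 0,"claw": 0},
    {"dx": 0.016,"dy": -0.04,"dz": 0,"wx": 0,"wy": 0,"wz": 0,"claw": 0},
    {"dx": 0.016,"dy": -0.04,"dz": 0,"wx": 0,"wy": 0,"wz": 0,"claw": 0},
    {"dx": 0.016,"dy": -0.04,"dz": 0,"wx": 0,"wy": 0,"wz": 0,"claw": 0},
    {"dx": 0.016,"dy": -0.04,"dz": 0,"wx": 0,"wy": 0,"wz": 0,"claw": 0},
    {"dx": 0.004,"dy": -0.045,"dz": 0,"wx": 0,"wy": 0,"wz": 0,"claw": 0},
    {"dx": 0,"dy": -0.046,"dz": 0,"wx": 0,"wy": 0,"wz": 0,"claw": 0},
    {"dx": 0,"dy": 0,"dz": 0,"wx": 0,"wy": 0,"wz": 0,"claw": 0},
  ],
  newtons=60,
)

```text
t: 2.68
eef_pos: [0.4799, -0.0257, 0.3566]
tool_rot: [-0.0, 1.0, 0.016, 0.0]
contact_force: [-0.1, -0.5, 0.1]
gripper_width: -0.002
grasp_force: 0.0
```

```bash
python3 go.py e -.055 -.148 .140
```

```text
tcp [ 0.4799 -0.0257  0.3566] t 2.675 f [-0.1 -0.5  0.1] w -0.002 g 0.0
turn deg [-0.05 -0.03  0.42] shift(target axes) mm [1.000e-01 4.200e+00 2.166e+02]
```

Emit:
drive_tool(
  increments=[
    {"dx": 0,"dy": 0.004,"dz": 0.05,"wx": 0,"wy": 0,"wz": 0.4,"claw": 0},
    {"dx": 0,"dy": 0,"dz": 0.05,"wx": 0,"wy": 0,"wz": 0,"claw": 0},
    {"dx": 0,"dy": 0,"dz": 0.05,"wx": 0,"wy": 0,"wz": 0,"claw": 0},
    {"dx": 0,"dy": 0,"dz": 0.04,"wx": 0,"wy": 0,"wz": 0,"claw": 0},
    {"dx": 0,"dy": 0,"dz": 0.027,"wx": 0,"wy": 0,"wz": 0,"claw": 0},
    {"dx": 0,"dy": 0,"dz": 0.008,"wx": 0,"wy": 0,"wz": 0,"claw": 0},
    {"dx": 0,"dy": 0,"dz": 0.006,"wx": 0,"wy": 0,"wz": 0,"claw": 0},
    {"dx": 0,"dy": 0,"dz": 0.006,"wx": 0,"wy": 0,"wz": 0,"claw": 0},
    {"dx": 0,"dy": 0,"dz": 0.004,"wx": 0,"wy": 0,"wz": 0,"claw": 0},
    {"dx": 0,"dy": 0,"dz": 0,"wx": 0,"wy": 0,"wz": 0,"claw": 0},
  ],
)

```text
t: 3.92
eef_pos: [0.481, -0.034, 0.1158]
tool_rot: [0.0, 1.0, 0.009, 0.001]
contact_force: [0.9, -1.2, 2.7]
gripper_width: -0.002
grasp_force: 1.4
```

Emit:
drive_tool(
  increments=[
    {"dx": 0,"dy": -0.004,"dz": 0.003,"wx": 0,"wy": 0,"wz": 0,"claw": 0},
    {"dx": 0,"dy": 0,"dz": 0.003,"wx": 0,"wy": 0,"wz": 0,"claw": 0},
    {"dx": 0,"dy": 0,"dz": 0,"wx": 0,"wy": 0,"wz": 0,"claw": 0},
  ],
)

```text
t: 4.3
eef_pos: [0.4812, -0.0307, 0.1124]
tool_rot: [0.001, 1.0, 0.008, 0.001]
contact_force: [-9.1, -4.1, 37.9]
gripper_width: 0.0
grasp_force: 18.7
```

Emit:
drive_tool(
  increments=[
    {"dx": 0,"dy": 0,"dz": -0.02,"wx": 0,"wy": 0,"wz": 0,"claw": 0},
    {"dx": 0,"dy": 0,"dz": -0.04,"wx": 0,"wy": 0,"wz": 0,"claw": 0.03},
    {"dx": 0,"dy": 0.02,"dz": -0.05,"wx": 0,"wy": 0,"wz": 0,"claw": 0.03},
    {"dx": 0,"dy": 0.05,"dz": -0.05,"wx": 0,"wy": 0,"wz": 0,"claw": 0.03},
    {"dx": 0,"dy": 0.05,"dz": 0,"wx": 0,"wy": 0,"wz": 0,"claw": 0.03},
    {"dx": 0,"dy": 0,"dz": 0,"wx": 0,"wy": 0,"wz": 0,"claw": 0.03},
  ],
)

```text
t: 5.05
eef_pos: [0.4814, -0.1477, 0.2635]
tool_rot: [0.001, 1.0, 0.006, -0.0]
contact_force: [0.1, -0.0, -1.4]
gripper_width: 0.353
grasp_force: 0.0
```

```bash
cat > items.py <<'E'
from meas import *
from go import *
def pose(m,zt):
    ys,xs=np.nonzero(m);W=onplane('top',np.c_[xs,ys],zt)[:,:2]
    c,(a,b),ang=cv2.minAreaRect((W*1000).astype(np.float32))
    bx=cv2.boxPoints((c,(a,b),ang));e=[bx[1]-bx[0],bx[2]-bx[1]];e=max(e,key=np.linalg.norm);e=e*np.sign(e[0])
    return np.array(c)/1e3,np.degrees(np.arctan2(e[1],e[0])),(a,b)
if __name__=='__main__':
    import sys
    P,D=snap('top');S,_=snap('side')
    if len(sys.argv)>1: cv2.imwrite('pics/'+sys.argv[1],cv2.resize(P[180:360,100:430,::-1],None,fx=2.4,fy=2.4,interpolation=cv2.INTER_CUBIC))
    H,s,V=cv2.split(cv2.cvtColor(P,cv2.COLOR_RGB2HSV))
    # bed region in top image
    bed=np.zeros_like(V);q=[(.052,.127),(.052,-.080),(-.097,-.080),(-.097,.127)]
    cv2.fillConvexPoly(bed,proj('top',[[*E2W(*p),.05] for p in q]).round().astype(int),1)
    b=bed>0
    M={'brush':(((H>75)&(H<105)&(s>100)&b),.058),'pen':((((H<10)|(H>170))&(s>60)&(V>90)&b),.058),
       'dark':((V<100)&(s<90)&b,.06)}
    for n,(m,zt) in M.items():
        k,l,st,_=cv2.connectedComponentsWithStats(cv2.morphologyEx(m.astype(np.uint8),cv2.MORPH_CLOSE,np.ones((3,3))))
        for i in range(1,k):
            if st[i,4]<25: continue
            c,a,sz=pose(l==i,zt);print(n,st[i,4],'world',c.round(4),'deg',round(a,1),'size',np.round(sz,1),'eng',((c-te)@Re).round(4))
    hs=cv2.cvtColor(S,cv2.COLOR_RGB2HSV)
    es=comp(((hs[:,:,0]<8)|(hs[:,:,0]>172))&(hs[:,:,1]>150)&(hs[:,:,2]>90),(360,195,400,235));print('side estop',rect(es) if es is not None else None)
    o=get_obs();print('tcp',o['eef_pos'].round(4),o['t'])
E
python3 items.py i1.png
```

```text
brush 349 world [0.4908 0.1652] deg 2.7 size [100.8  12.8] eng [-0.0395  0.0468]
pen 105 world [0.5631 0.0708] deg 0.5 size [37.3  9.8] eng [ 0.0305 -0.0494]
pen 63 world [0.4834 0.0663] deg 0.5 size [36.7  5.8] eng [-0.0493 -0.0519]
dark 229 world [0.5141 0.2146] deg 5.8 size [65.3 15.7] eng [-0.015   0.0956]
dark 106 world [0.4992 0.1074] deg -6.7 size [21.2 92.2] eng [-0.0325 -0.0112]
side estop ((381.0, 212.0), (12.0, 14.0), 90.0)
tcp [ 0.4816 -0.1434  0.2629] 5.15
```

View pics/i1.png

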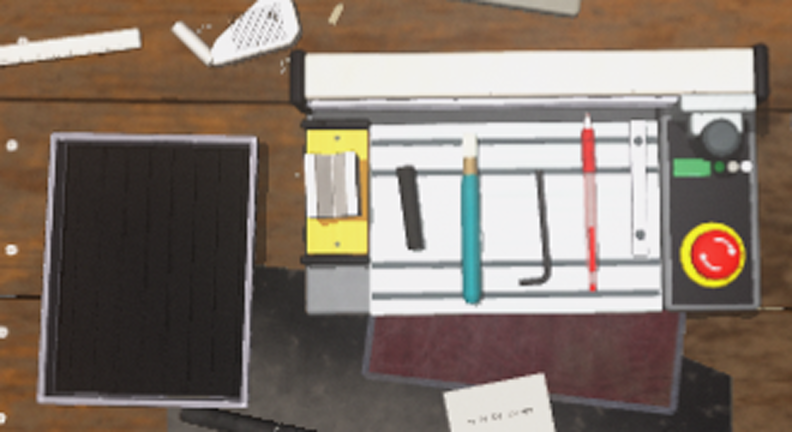

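```bash
python3 go.py w .522 .0688 .0765 2.5; python3 - <<'E'
from go import *
c=[(100+(x+.5)/2.4-.5,180+(y+.5)/2.4-.5) for x,y in [(52,134),(257,137),(247,406),(38,401)]]
W=onplane('top',c,.027)[:,:2];print(W.round(4).tolist(),W.mean(0));e=W[0]-W[3]+W[1]-W[2];print('yaw',np.degrees(np.arctan2(e[1],e[0])), np.linalg.norm(W[0]-W[1]),np.linalg.norm(W[0]-W[3]))
E
```

```text
tcp [ 0.4816 -0.1434  0.2629] t 5.15 f [-0.7  0.2  0.5] w 0.354 g 0.0
turn deg [-0.06  0.07 -1.5 ] shift(target axes) mm [  49.6 -210.2  186.4]
[[0.5738, 0.5202], [0.5737, 0.3462], [0.351, 0.3473], [0.3515, 0.5215]] [0.46249482 0.43378317]
yaw -0.3068219980456875 0.1739996712725713 0.2223772153073654
```

Emit:
drive_tool(
  increments=[
    {"dx": 0.01,"dy": -0.042,"dz": 0,"wx": 0,"wy": 0,"wz": -1.5,"claw": 0.026},
    {"dx": 0.01,"dy": -0.042,"dz": 0,"wx": 0,"wy": 0,"wz": 0,"claw": 0.026},
    {"dx": 0.01,"dy": -0.042,"dz": 0,"wx": 0,"wy": 0,"wz": 0,"claw": 0.026},
    {"dx": 0.01,"dy": -0.042,"dz": 0,"wx": 0,"wy": 0,"wz": 0,"claw": 0.026},
    {"dx": 0.0096,"dy": -0.0422,"dz": 0,"wx": 0,"wy": 0,"wz": 0,"claw": 0.026},
    {"dx": 0,"dy": 0,"dz": 0.05,"wx": 0,"wy": 0,"wz": 0,"claw": 0.026},
    {"dx": 0,"dy": 0,"dz": 0.05,"wx": 0,"wy": 0,"wz": 0,"claw": 0.026},
    {"dx": 0,"dy": 0,"dz": 0.046,"wx": 0,"wy": 0,"wz": 0,"claw": 0.026},
    {"dx": 0,"dy": 0,"dz": 0,"wx": 0,"wy": 0,"wz": 0,"claw": 0.026},
    {"dx": 0,"dy": 0,"dz": 0,"wx": 0,"wy": 0,"wz": 0,"claw": 0.026},
  ],
)

```text
t: 6.4
eef_pos: [0.524, 0.0694, 0.1187]
tool_rot: [-0.0, 1.0, 0.023, 0.001]
contact_force: [0.2, -0.6, 1.1]
gripper_width: 0.308
grasp_force: 0.0
```

```bash
python3 go.py w .522 .0688 .0765 2.5
```

```text
tcp [0.524  0.0694 0.1187] t 6.4 f [ 0.2 -0.6  1.1] w 0.308 g 0.0
turn deg [-0.05 -0.06  0.12] shift(target axes) mm [-2.   0.5 42.2]
```

Emit:
drive_tool(
  increments=[
    {"dx": -0.002,"dy": 0,"dz": 0.02,"wx": 0,"wy": 0,"wz": 0,"claw": 0.026},
    {"dx": 0,"dy": 0,"dz": 0.016,"wx": 0,"wy": 0,"wz": 0,"claw": 0.026},
    {"dx": 0,"dy": 0,"dz": 0.005,"wx": 0,"wy": 0,"wz": 0,"claw": 0.026},
    {"dx": 0,"dy": 0,"dz": 0,"wx": 0,"wy": 0,"wz": 0,"claw": 0.026},
    {"dx": 0,"dy": 0,"dz": 0,"wx": 0,"wy": 0,"wz": 0,"claw": 0},
    {"dx": 0,"dy": 0,"dz": 0,"wx": 0,"wy": 0,"wz": 0,"claw": 0},
    {"dx": 0,"dy": 0,"dz": 0,"wx": 0,"wy": 0,"wz": 0,"claw": 0},
    {"dx": 0,"dy": 0,"dz": 0,"wx": 0,"wy": 0,"wz": 0,"claw": 0},
  ],
  newtons=40,
)

```text
t: 7.4
eef_pos: [0.5221, 0.068, 0.0772]
tool_rot: [-0.0, 1.0, 0.022, 0.001]
contact_force: [-0.4, 0.6, 6.3]
gripper_width: 0.104
grasp_force: 40.9
```

Emit:
drive_tool(
  increments=[
    {"dx": 0,"dy": 0,"dz": -0.03,"wx": 0,"wy": 0,"wz": 0,"claw": 0},
    {"dx": 0,"dy": 0,"dz": -0.05,"wx": 0,"wy": 0,"wz": 0,"claw": 0},
    {"dx": 0,"dy": 0,"dz": -0.05,"wx": 0,"wy": 0,"wz": 2.5,"claw": 0},
    {"dx": -0.012,"dy": -0.05,"dz": 0,"wx": 0,"wy": 0,"wz": 0,"claw": 0},
    {"dx": -0.012,"dy": -0.05,"dz": 0,"wx": 0,"wy": 0,"wz": 0,"claw": 0},
    {"dx": -0.012,"dy": -0.05,"dz": 0,"wx": 0,"wy": 0,"wz": 0,"claw": 0},
    {"dx": -0.012,"dy": -0.05,"dz": 0,"wx": 0,"wy": 0,"wz": 0,"claw": 0},
    {"dx": -0.009,"dy": -0.05,"dz": 0,"wx": 0,"wy": 0,"wz": 0,"claw": 0},
    {"dx": 0,"dy": -0.05,"dz": 0,"wx": 0,"wy": 0,"wz": 0,"claw": 0},
    {"dx": 0,"dy": -0.05,"dz": 0,"wx": 0,"wy": 0,"wz": 0,"claw": 0},
    {"dx": 0,"dy": -0.05,"dz": 0,"wx": 0,"wy": 0,"wz": 0,"claw": 0},
    {"dx": 0,"dy": -0.022,"dz": 0,"wx": 0,"wy": 0,"wz": 0,"claw": 0},
    {"dx": 0,"dy": 0,"dz": 0.04,"wx": 0,"wy": 0,"wz": 0,"claw": 0},
    {"dx": 0,"dy": 0,"dz": 0.04,"wx": 0,"wy": 0,"wz": 0,"claw": 0},
    {"dx": 0,"dy": 0,"dz": 0,"wx": 0,"wy": 0,"wz": 0,"claw": 0},
  ],
)

```text
t: 9.28
eef_pos: [0.4628, 0.4876, 0.123]
tool_rot: [0.003, 1.0, 0.0, -0.002]
contact_force: [-0.4, -0.8, 0.9]
gripper_width: 0.107
grasp_force: 40.2
```

```bash
python3 go.py w .465 .49 .0365 -0.3
```

```text
tcp [0.4628 0.4876 0.123 ] t 9.275 f [-0.4 -0.8  0.9] w 0.107 g 40.2
turn deg [0.33 0.26 0.35] shift(target axes) mm [ 2.2 -2.4 86.5]
```

Emit:
drive_tool(
  increments=[
    {"dx": 0.002,"dy": -0.002,"dz": 0.04,"wx": 0,"wy": 0,"wz": 0,"claw": 0},
    {"dx": 0,"dy": 0,"dz": 0.035,"wx": 0,"wy": 0,"wz": 0,"claw": 0},
    {"dx": 0,"dy": 0,"dz": 0.01,"wx": 0,"wy": 0,"wz": 0,"claw": 0},
    {"dx": 0,"dy": 0,"dz": 0,"wx": 0,"wy": 0,"wz": 0,"claw": 0},
    {"dx": 0,"dy": 0,"dz": 0,"wx": 0,"wy": 0,"wz": 0,"claw": 0.022},
    {"dx": 0,"dy": 0,"dz": 0,"wx": 0,"wy": 0,"wz": 0,"claw": 0.022},
    {"dx": 0,"dy": 0,"dz": -0.03,"wx": 0,"wy": 0,"wz": 0,"claw": 0.03},
    {"dx": 0,"dy": 0,"dz": -0.05,"wx": 0,"wy": 0,"wz": 0,"claw": 0.03},
    {"dx": 0,"dy": 0,"dz": -0.05,"wx": 0,"wy": 0,"wz": 0,"claw": 0.03},
    {"dx": 0,"dy": 0,"dz": -0.04,"wx": 0,"wy": 0,"wz": 0,"claw": 0.03},
    {"dx": 0,"dy": 0,"dz": 0,"wx": 0,"wy": 0,"wz": 0,"claw": 0.03},
  ],
)

```text
t: 10.65
eef_pos: [0.4676, 0.4939, 0.2168]
tool_rot: [-0.003, 1.0, 0.0, 0.003]
contact_force: [0.2, -0.3, -1.2]
gripper_width: 0.348
grasp_force: 0.0
```

```bash
python3 items.py; python3 go.py w .508 .1647 .0765 2.2
```

```text
brush 352 world [0.4909 0.1652] deg 2.8 size [100.9  12.8] eng [-0.0394  0.0468]
dark 228 world [0.5141 0.2146] deg 5.8 size [65.3 15.7] eng [-0.015   0.0956]
dark 106 world [0.4992 0.1074] deg -6.7 size [21.2 92.2] eng [-0.0325 -0.0112]
side estop ((381.0, 212.0), (12.0, 14.0), 90.0)
tcp [0.4664 0.4918 0.2121] 10.75
tcp [0.4664 0.4918 0.2121] t 10.75 f [-0.6  0.4 -0. ] w 0.347 g 0.0
turn deg [-0.03 -0.06 -2.18] shift(target axes) mm [ 29.  328.4 135.6]
```

Emit:
drive_tool(
  increments=[
    {"dx": 0.007,"dy": 0.047,"dz": 0,"wx": 0,"wy": 0,"wz": -2.2,"claw": 0.032},
    {"dx": 0.007,"dy": 0.047,"dz": 0,"wx": 0,"wy": 0,"wz": 0,"claw": 0.032},
    {"dx": 0.007,"dy": 0.047,"dz": 0,"wx": 0,"wy": 0,"wz": 0,"claw": 0.032},
    {"dx": 0,"dy": 0.047,"dz": 0,"wx": 0,"wy": 0,"wz": 0,"claw": 0.032},
    {"dx": 0,"dy": 0.047,"dz": 0,"wx": 0,"wy": 0,"wz": 0,"claw": 0.032},
    {"dx": 0,"dy": 0.047,"dz": 0,"wx": 0,"wy": 0,"wz": 0,"claw": 0.032},
    {"dx": 0,"dy": 0.046,"dz": 0,"wx": 0,"wy": 0,"wz": 0,"claw": 0.032},
    {"dx": 0,"dy": 0,"dz": 0.05,"wx": 0,"wy": 0,"wz": 0,"claw": 0.032},
    {"dx": 0,"dy": 0,"dz": 0.045,"wx": 0,"wy": 0,"wz": 0,"claw": 0.032},
    {"dx": 0,"dy": 0,"dz": 0,"wx": 0,"wy": 0,"wz": 0,"claw": 0.032},
    {"dx": 0,"dy": 0,"dz": 0,"wx": 0,"wy": 0,"wz": 0,"claw": 0.032},
  ],
)

```text
t: 12.12
eef_pos: [0.4985, 0.165, 0.1172]
tool_rot: [-0.0, 1.0, 0.02, 0.0]
contact_force: [0.4, 0.6, 0.8]
gripper_width: 0.374
grasp_force: 0.0
```

```bash
python3 go.py w .500 .1653 .0765 2.2
```

```text
tcp [0.4985 0.165  0.1172] t 12.125 f [0.4 0.6 0.8] w 0.374 g 0.0
turn deg [-0.02 -0.01  0.05] shift(target axes) mm [ 1.5 -0.2 40.7]
```

Emit:
drive_tool(
  increments=[
    {"dx": 0.001,"dy": 0,"dz": 0.02,"wx": 0,"wy": 0,"wz": 0,"claw": 0.032},
    {"dx": 0,"dy": 0,"dz": 0.014,"wx": 0,"wy": 0,"wz": 0,"claw": 0.032},
    {"dx": 0,"dy": 0,"dz": 0.005,"wx": 0,"wy": 0,"wz": 0,"claw": 0.032},
    {"dx": 0,"dy": 0,"dz": 0,"wx": 0,"wy": 0,"wz": 0,"claw": 0},
    {"dx": 0,"dy": 0,"dz": 0,"wx": 0,"wy": 0,"wz": 0,"claw": 0},
    {"dx": 0,"dy": 0,"dz": 0,"wx": 0,"wy": 0,"wz": 0,"claw": 0},
    {"dx": 0,"dy": 0,"dz": 0,"wx": 0,"wy": 0,"wz": 0,"claw": 0},
    {"dx": 0,"dy": 0,"dz": -0.03,"wx": 0,"wy": 0,"wz": 0,"claw": 0},
    {"dx": 0,"dy": 0,"dz": -0.05,"wx": 0,"wy": 0,"wz": 0,"claw": 0},
    {"dx": 0,"dy": 0,"dz": -0.05,"wx": 0,"wy": 0,"wz": 2.3,"claw": 0},
    {"dx": -0.015,"dy": -0.05,"dz": 0,"wx": 0,"wy": 0,"wz": 0,"claw": 0},
    {"dx": -0.015,"dy": -0.05,"dz": 0,"wx": 0,"wy": 0,"wz": 0,"claw": 0},
    {"dx": -0.014,"dy": -0.05,"dz": 0,"wx": 0,"wy": 0,"wz": 0,"claw": 0},
    {"dx": 0,"dy": -0.05,"dz": 0,"wx": 0,"wy": 0,"wz": 0,"claw": 0},
    {"dx": 0,"dy": -0.05,"dz": 0,"wx": 0,"wy": 0,"wz": 0,"claw": 0},
    {"dx": 0,"dy": -0.048,"dz": 0,"wx": 0,"wy": 0,"wz": 0,"claw": 0},
    {"dx": 0,"dy": 0,"dz": 0.04,"wx": 0,"wy": 0,"wz": 0,"claw": 0},
    {"dx": 0,"dy": 0,"dz": 0.04,"wx": 0,"wy": 0,"wz": 0,"claw": 0},
    {"dx": 0,"dy": 0,"dz": 0,"wx": 0,"wy": 0,"wz": 0,"claw": 0},
  ],
)

```text
t: 14.5
eef_pos: [0.4541, 0.4606, 0.1242]
tool_rot: [0.003, 1.0, -0.0, -0.002]
contact_force: [-0.8, -0.8, 0.1]
gripper_width: 0.167
grasp_force: 40.2
```

```bash
python3 go.py w .455 .463 .0455 -0.3; python3 - <<'E'
from h import *
P,D=snap('top');cv2.imwrite('pics/t2.png',cv2.resize(P[200:360,100:320,::-1],None,fx=3,fy=3))
E
```

```text
tcp [0.4541 0.4606 0.1242] t 14.5 f [-0.8 -0.8  0.1] w 0.167 g 40.2
turn deg [0.31 0.27 0.25] shift(target axes) mm [ 0.9 -2.4 78.7]
```

Emit:
drive_tool(
  increments=[
    {"dx": 0.001,"dy": 0,"dz": 0.04,"wx": 0,"wy": 0,"wz": 0,"claw": 0},
    {"dx": 0,"dy": 0,"dz": 0.028,"wx": 0,"wy": 0,"wz": 0,"claw": 0},
    {"dx": 0,"dy": 0,"dz": 0.01,"wx": 0,"wy": 0,"wz": 0,"claw": 0},
    {"dx": 0,"dy": 0,"dz": 0,"wx": 0,"wy": 0,"wz": 0,"claw": 0},
    {"dx": 0,"dy": 0,"dz": 0,"wx": 0,"wy": 0,"wz": 0,"claw": 0.022},
    {"dx": 0,"dy": 0,"dz": 0,"wx": 0,"wy": 0,"wz": 0,"claw": 0.022},
    {"dx": 0,"dy": 0,"dz": -0.03,"wx": 0,"wy": 0,"wz": 0,"claw": 0.026},
    {"dx": 0,"dy": 0,"dz": -0.05,"wx": 0,"wy": 0,"wz": 0,"claw": 0.026},
    {"dx": 0,"dy": 0,"dz": -0.05,"wx": 0,"wy": 0,"wz": 0,"claw": 0.026},
    {"dx": 0,"dy": 0.05,"dz": -0.04,"wx": 0,"wy": 0,"wz": 0,"claw": 0.026},
    {"dx": 0,"dy": 0.05,"dz": 0,"wx": 0,"wy": 0,"wz": 0,"claw": 0.026},
    {"dx": 0,"dy": 0.05,"dz": 0,"wx": 0,"wy": 0,"wz": 0,"claw": 0.026},
    {"dx": 0,"dy": 0,"dz": 0,"wx": 0,"wy": 0,"wz": 0,"claw": 0.026},
  ],
)

```text
t: 16.18
eef_pos: [0.4575, 0.3093, 0.2191]
tool_rot: [0.001, 1.0, -0.004, 0.001]
contact_force: [0.6, 1.2, 0.6]
gripper_width: 0.307
grasp_force: 0.0
```

```bash
python3 items.py i2.png; python3 go.py w .503 .1065 .0755 5.7
```

```text
dark 237 world [0.5143 0.2141] deg 6.7 size [65.7 15.7] eng [-0.0148  0.0951]
dark 119 world [0.4992 0.1074] deg -6.7 size [21.2 92.2] eng [-0.0325 -0.0112]
dark 46 world [0.4435 0.2241] deg -89.1 size [ 3.8 36.7] eng [-0.0853  0.1068]
side estop ((381.0, 212.0), (12.0, 14.0), 90.0)
tcp [0.4567 0.314  0.2194] 16.275
tcp [0.4567 0.314  0.2194] t 16.275 f [ 0.2  0.1 -0.3] w 0.305 g 0.0
turn deg [-0.05 -0.08 -5.82] shift(target axes) mm [ 25.4 211.1 143.9]
```

View pics/i2.png

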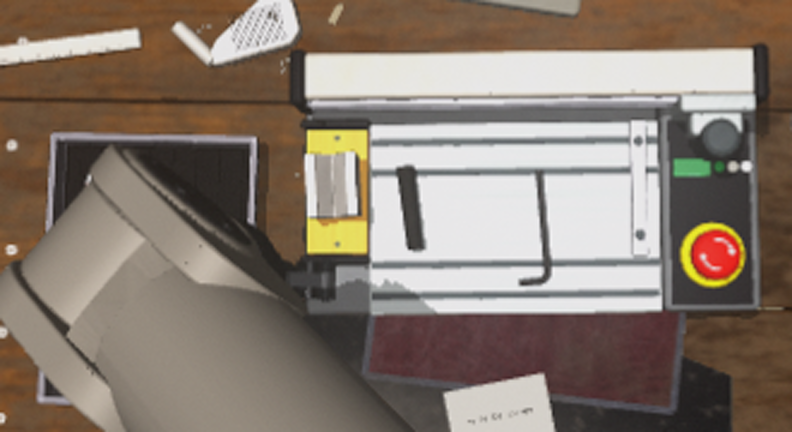

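Emit:
drive_tool(
  increments=[
    {"dx": 0.007,"dy": 0.04,"dz": 0,"wx": 0,"wy": 0,"wz": -5.8,"claw": 0.024},
    {"dx": 0.007,"dy": 0.045,"dz": 0,"wx": 0,"wy": 0,"wz": 0,"claw": 0.024},
    {"dx": 0.006,"dy": 0.045,"dz": 0,"wx": 0,"wy": 0,"wz": 0,"claw": 0.024},
    {"dx": 0,"dy": 0.045,"dz": 0,"wx": 0,"wy": 0,"wz": 0,"claw": 0.024},
    {"dx": 0,"dy": 0.036,"dz": 0,"wx": 0,"wy": 0,"wz": 0,"claw": 0.024},
    {"dx": 0,"dy": 0,"dz": 0.05,"wx": 0,"wy": 0,"wz": 0,"claw": 0.024},
    {"dx": 0,"dy": 0,"dz": 0.05,"wx": 0,"wy": 0,"wz": 0,"claw": 0.024},
    {"dx": 0,"dy": 0,"dz": 0,"wx": 0,"wy": 0,"wz": 0,"claw": 0.024},
    {"dx": 0,"dy": 0,"dz": 0,"wx": 0,"wy": 0,"wz": 0,"claw": 0.024},
  ],
)

```text
t: 17.4
eef_pos: [0.4945, 0.1067, 0.12]
tool_rot: [-0.001, 0.999, 0.051, 0.001]
contact_force: [0.4, -1.2, -0.2]
gripper_width: 0.281
grasp_force: 0.0
```

```bash
python3 go.py w .498 .106 .077 5.7
```

```text
tcp [0.4945 0.1067 0.12  ] t 17.4 f [ 0.4 -1.2 -0.2] w 0.281 g 0.0
turn deg [-0.06 -0.11  0.13] shift(target axes) mm [ 3.4  1.  43. ]
```

Emit:
drive_tool(
  increments=[
    {"dx": 0.003,"dy": 0.001,"dz": 0.02,"wx": 0,"wy": 0,"wz": 0,"claw": 0.024},
    {"dx": 0,"dy": 0,"dz": 0.017,"wx": 0,"wy": 0,"wz": 0,"claw": 0.024},
    {"dx": 0,"dy": 0,"dz": 0.005,"wx": 0,"wy": 0,"wz": 0,"claw": 0.024},
    {"dx": 0,"dy": 0,"dz": 0,"wx": 0,"wy": 0,"wz": 0,"claw": 0.012},
    {"dx": 0,"dy": 0,"dz": 0,"wx": 0,"wy": 0,"wz": 0,"claw": 0},
    {"dx": 0,"dy": 0,"dz": 0,"wx": 0,"wy": 0,"wz": 0,"claw": 0},
    {"dx": 0,"dy": 0,"dz": 0,"wx": 0,"wy": 0,"wz": 0,"claw": 0},
    {"dx": 0,"dy": 0,"dz": 0,"wx": 0,"wy": 0,"wz": 0,"claw": 0},
  ],
)

```text
t: 18.4
eef_pos: [0.4968, 0.1045, 0.0771]
tool_rot: [-0.0, 0.999, 0.05, 0.0]
contact_force: [-1.4, 0.5, 5.7]
gripper_width: 0.036
grasp_force: 39.9
```

Emit:
drive_tool(
  increments=[
    {"dx": 0,"dy": 0,"dz": -0.03,"wx": 0,"wy": 0,"wz": 0,"claw": 0},
    {"dx": 0,"dy": 0,"dz": -0.05,"wx": 0,"wy": 0,"wz": 0,"claw": 0},
    {"dx": 0,"dy": 0,"dz": -0.05,"wx": 0,"wy": 0,"wz": 5.8,"claw": 0},
    {"dx": -0.012,"dy": -0.048,"dz": 0,"wx": 0,"wy": 0,"wz": 0,"claw": 0},
    {"dx": -0.01,"dy": -0.048,"dz": 0,"wx": 0,"wy": 0,"wz": 0,"claw": 0},
    {"dx": -0.01,"dy": -0.048,"dz": 0,"wx": 0,"wy": 0,"wz": 0,"claw": 0},
    {"dx": 0,"dy": -0.048,"dz": 0,"wx": 0,"wy": 0,"wz": 0,"claw": 0},
    {"dx": 0,"dy": -0.048,"dz": 0,"wx": 0,"wy": 0,"wz": 0,"claw": 0},
    {"dx": 0,"dy": -0.048,"dz": 0,"wx": 0,"wy": 0,"wz": 0,"claw": 0},
    {"dx": 0,"dy": -0.045,"dz": 0,"wx": 0,"wy": 0,"wz": 0,"claw": 0},
    {"dx": 0,"dy": 0,"dz": 0.04,"wx": 0,"wy": 0,"wz": 0,"claw": 0},
    {"dx": 0,"dy": 0,"dz": 0.04,"wx": 0,"wy": 0,"wz": 0,"claw": 0},
    {"dx": 0,"dy": 0,"dz": 0,"wx": 0,"wy": 0,"wz": 0,"claw": 0},
    {"dx": 0,"dy": 0,"dz": 0,"wx": 0,"wy": 0,"wz": 0,"claw": 0},
  ],
)

```text
t: 20.15
eef_pos: [0.4654, 0.4379, 0.1278]
tool_rot: [-0.001, 1.0, -0.001, 0.0]
contact_force: [0.3, 0.2, 0.5]
gripper_width: 0.04
grasp_force: 39.2
```

```bash
python3 go.py w .465 .437 .046 -0.3
```

```text
tcp [0.4654 0.4379 0.1278] t 20.15 f [0.3 0.2 0.5] w 0.04 g 39.2
turn deg [-0.06 -0.05  0.22] shift(target axes) mm [-0.4  0.9 81.8]
```

Held. Release, then move over to the left of the tray (away from the camera's view) to look.

Emit:
drive_tool(
  increments=[
    {"dx": 0,"dy": 0,"dz": 0.04,"wx": 0,"wy": 0,"wz": 0,"claw": 0},
    {"dx": 0,"dy": 0,"dz": 0.032,"wx": 0,"wy": 0,"wz": 0,"claw": 0},
    {"dx": 0,"dy": 0,"dz": 0.01,"wx": 0,"wy": 0,"wz": 0,"claw": 0},
    {"dx": 0,"dy": 0,"dz": 0,"wx": 0,"wy": 0,"wz": 0,"claw": 0},
    {"dx": 0,"dy": 0,"dz": 0,"wx": 0,"wy": 0,"wz": 0,"claw": 0.014},
    {"dx": 0,"dy": 0,"dz": 0,"wx": 0,"wy": 0,"wz": 0,"claw": 0.014},
    {"dx": 0,"dy": 0,"dz": -0.03,"wx": 0,"wy": 0,"wz": 0,"claw": 0.02},
    {"dx": 0,"dy": 0,"dz": -0.05,"wx": 0,"wy": 0,"wz": 0,"claw": 0.03},
    {"dx": 0,"dy": 0.05,"dz": -0.05,"wx": 0,"wy": 0,"wz": 0,"claw": 0.03},
    {"dx": 0,"dy": 0.05,"dz": -0.04,"wx": 0,"wy": 0,"wz": 0,"claw": 0.03},
    {"dx": 0.02,"dy": 0.05,"dz": 0,"wx": 0,"wy": 0,"wz": 0,"claw": 0.03},
    {"dx": 0.02,"dy": 0.05,"dz": 0,"wx": 0,"wy": 0,"wz": 0,"claw": 0.03},
    {"dx": 0,"dy": 0.05,"dz": 0,"wx": 0,"wy": 0,"wz": 0,"claw": 0.03},
    {"dx": 0,"dy": 0.05,"dz": 0,"wx": 0,"wy": 0,"wz": 0,"claw": 0.03},
    {"dx": 0,"dy": 0,"dz": 0,"wx": 0,"wy": 0,"wz": 0,"claw": 0.03},
    {"dx": 0,"dy": 0,"dz": 0,"wx": 0,"wy": 0,"wz": 0,"claw": 0.03},
  ],
)

```text
t: 22.15
eef_pos: [0.5047, 0.1451, 0.2085]
tool_rot: [-0.0, 1.0, -0.001, 0.001]
contact_force: [0.1, 0.8, 0.0]
gripper_width: 0.352
grasp_force: 0.0
```

```bash
python3 items.py i3.png; python3 go.py w .514 .2135 .0765 7
```

```text
dark 32 world [0.5347 0.2066] deg 32.0 size [55.2  2. ] eng [0.0054 0.0871]
dark 291 world [0.4723 0.23  ] deg 34.2 size [88.1 35.9] eng [-0.0564  0.112 ]
side estop ((381.7154235839844, 212.2230987548828), (11.783299446105957, 15.00820255279541), 82.87498474121094)
tcp [0.5045 0.1461 0.2083] 22.25
tcp [0.5045 0.1461 0.2083] t 22.25 f [ 0.1  0.4 -0.3] w 0.354 g 0.0
turn deg [-0.06 -0.05 -6.93] shift(target axes) mm [ 17.7 -65.7 131.8]
```

View pics/i3.png

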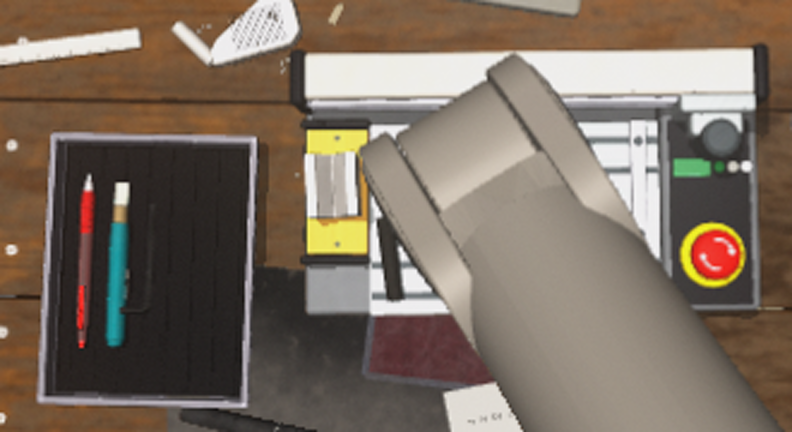

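The tray now holds pen (85,260), brush (118,265) and hex key (150,260). The ferrule has been knocked to about (390,260) and is partly hidden, so I step aside for a clean look.

Emit:
drive_tool(
  increments=[
    {"dx": 0,"dy": 0.05,"dz": 0,"wx": 0,"wy": 0,"wz": 0,"claw": 0.03},
    {"dx": 0,"dy": 0.05,"dz": 0,"wx": 0,"wy": 0,"wz": 0,"claw": 0.03},
    {"dx": 0,"dy": 0,"dz": 0,"wx": 0,"wy": 0,"wz": 0,"claw": 0.03},
  ],
)

```text
t: 22.62
eef_pos: [0.5045, 0.0414, 0.2076]
tool_rot: [0.001, 1.0, -0.003, -0.0]
contact_force: [0.3, -0.3, -0.4]
gripper_width: 0.351
grasp_force: 0.0
```

```bash
python3 items.py; python3 - <<'E'
from items import *
P,D=snap('top');H,s,V=cv2.split(cv2.cvtColor(P,cv2.COLOR_RGB2HSV))
m=comp((V<75),(252,245,285,312));print(m.sum(),pose(m,.06),rect(m)); 
print('depth z',np.median(withdepth('top',np.argwhere(m)[:,::-1],D)[:,2]))
E
```

```text
dark 581 world [0.5179 0.0747] deg 15.2 size [124.1  54.7] eng [-0.0146 -0.0444]
dark 243 world [0.4737 0.2292] deg 8.9 size [66.3 14.2] eng [-0.055   0.1112]
side estop ((381.3462219238281, 212.2692413330078), (11.783299446105957, 14.015924453735352), 82.87498474121094)
tcp [0.5046 0.0456 0.2079] 22.725
222 (array([0.47321826, 0.22934842]), np.float32(10.04351), (65.01041412353516, 13.365200996398926)) ((262.124267578125, 287.55780029296875), (33.680667877197266, 6.918601989746094), 81.25383758544922)
depth z 0.06322348293872271
```

```bash
python3 go.py w .4557 .2262 .077 9.3
```

```text
tcp [0.5046 0.0464 0.208 ] t 22.775 f [-0.   0.9 -1.1] w 0.352 g 0.0
turn deg [-0.06 -0.03 -9.23] shift(target axes) mm [ -19.2 -185.4  131. ]
```

Emit:
drive_tool(
  increments=[
    {"dx": 0,"dy": 0,"dz": 0,"wx": 0,"wy": 0,"wz": -9.2,"claw": 0.026},
    {"dx": -0.01,"dy": -0.045,"dz": 0,"wx": 0,"wy": 0,"wz": 0,"claw": 0.026},
    {"dx": -0.009,"dy": -0.045,"dz": 0,"wx": 0,"wy": 0,"wz": 0,"claw": 0.026},
    {"dx": 0,"dy": -0.045,"dz": 0,"wx": 0,"wy": 0,"wz": 0,"claw": 0.026},
    {"dx": 0,"dy": -0.05,"dz": 0,"wx": 0,"wy": 0,"wz": 0,"claw": 0.026},
    {"dx": 0,"dy": 0,"dz": 0.05,"wx": 0,"wy": 0,"wz": 0,"claw": 0.026},
    {"dx": 0,"dy": 0,"dz": 0.04,"wx": 0,"wy": 0,"wz": 0,"claw": 0.026},
    {"dx": 0,"dy": 0,"dz": 0,"wx": 0,"wy": 0,"wz": 0,"claw": 0.026},
    {"dx": 0,"dy": 0,"dz": 0,"wx": 0,"wy": 0,"wz": 0,"claw": 0.026},
  ],
)

```text
t: 23.9
eef_pos: [0.4566, 0.2257, 0.119]
tool_rot: [-0.001, 0.997, 0.08, 0.001]
contact_force: [0.9, 1.1, 0.6]
gripper_width: 0.308
grasp_force: 0.0
```

```bash
python3 go.py w .4557 .2262 .077 9.3
```

```text
tcp [0.4566 0.2257 0.119 ] t 23.9 f [0.9 1.1 0.6] w 0.308 g 0.0
turn deg [-0.07 -0.08 -0.07] shift(target axes) mm [-0.8 -0.7 42. ]
```

Emit:
drive_tool(
  increments=[
    {"dx": 0,"dy": -0.001,"dz": 0.02,"wx": 0,"wy": 0,"wz": 0,"claw": 0.026},
    {"dx": 0,"dy": 0,"dz": 0.016,"wx": 0,"wy": 0,"wz": 0,"claw": 0.026},
    {"dx": 0,"dy": 0,"dz": 0.005,"wx": 0,"wy": 0,"wz": 0,"claw": 0.026},
    {"dx": 0,"dy": 0,"dz": 0,"wx": 0,"wy": 0,"wz": 0,"claw": 0.02},
    {"dx": 0,"dy": 0,"dz": 0,"wx": 0,"wy": 0,"wz": 0,"claw": 0},
    {"dx": 0,"dy": 0,"dz": 0,"wx": 0,"wy": 0,"wz": 0,"claw": 0},
    {"dx": 0,"dy": 0,"dz": 0,"wx": 0,"wy": 0,"wz": 0,"claw": 0},
    {"dx": 0,"dy": 0,"dz": 0,"wx": 0,"wy": 0,"wz": 0,"claw": 0},
    {"dx": 0,"dy": 0,"dz": -0.03,"wx": 0,"wy": 0,"wz": 0,"claw": 0},
    {"dx": 0,"dy": 0,"dz": -0.05,"wx": 0,"wy": 0,"wz": 0,"claw": 0},
    {"dx": 0,"dy": 0,"dz": -0.05,"wx": 0,"wy": 0,"wz": 9.4,"claw": 0},
    {"dx": 0.012,"dy": -0.044,"dz": 0,"wx": 0,"wy": 0,"wz": 0,"claw": 0},
    {"dx": 0.012,"dy": -0.044,"dz": 0,"wx": 0,"wy": 0,"wz": 0,"claw": 0},
    {"dx": 0.012,"dy": -0.044,"dz": 0,"wx": 0,"wy": 0,"wz": 0,"claw": 0},
    {"dx": 0.014,"dy": -0.042,"dz": 0,"wx": 0,"wy": 0,"wz": 0,"claw": 0},
    {"dx": 0,"dy": 0,"dz": 0.04,"wx": 0,"wy": 0,"wz": 0,"claw": 0},
    {"dx": 0,"dy": 0,"dz": 0.04,"wx": 0,"wy": 0,"wz": 0,"claw": 0},
    {"dx": 0,"dy": 0,"dz": 0,"wx": 0,"wy": 0,"wz": 0,"claw": 0},
    {"dx": 0,"dy": 0,"dz": 0,"wx": 0,"wy": 0,"wz": 0,"claw": 0},
  ],
)

```text
t: 26.28
eef_pos: [0.5074, 0.3993, 0.1281]
tool_rot: [-0.001, 1.0, -0.002, 0.0]
contact_force: [0.8, 1.4, 1.2]
gripper_width: 0.147
grasp_force: 41.2
```

```bash
python3 go.py w .507 .40 .046 -0.3
```

```text
tcp [0.5074 0.3993 0.1281] t 26.275 f [0.8 1.4 1.2] w 0.147 g 41.2
turn deg [-0.06 -0.06  0.02] shift(target axes) mm [-0.4 -0.7 82.1]
```

Emit:
drive_tool(
  increments=[
    {"dx": 0,"dy": 0,"dz": 0.04,"wx": 0,"wy": 0,"wz": 0,"claw": 0},
    {"dx": 0,"dy": 0,"dz": 0.032,"wx": 0,"wy": 0,"wz": 0,"claw": 0},
    {"dx": 0,"dy": 0,"dz": 0.01,"wx": 0,"wy": 0,"wz": 0,"claw": 0},
    {"dx": 0,"dy": 0,"dz": 0,"wx": 0,"wy": 0,"wz": 0,"claw": 0},
    {"dx": 0,"dy": 0,"dz": 0,"wx": 0,"wy": 0,"wz": 0,"claw": 0.022},
    {"dx": 0,"dy": 0,"dz": 0,"wx": 0,"wy": 0,"wz": 0,"claw": 0.022},
    {"dx": 0,"dy": 0,"dz": -0.03,"wx": 0,"wy": 0,"wz": 0,"claw": 0.03},
    {"dx": 0,"dy": 0,"dz": -0.05,"wx": 0,"wy": 0,"wz": 0,"claw": 0.06},
    {"dx": 0,"dy": 0,"dz": -0.05,"wx": 0,"wy": 0,"wz": -3,"claw": 0.06},
    {"dx": 0.012,"dy": 0.045,"dz": -0.02,"wx": 0,"wy": 0,"wz": 0,"claw": 0.06},
    {"dx": 0.013,"dy": 0.045,"dz": 0,"wx": 0,"wy": 0,"wz": 0,"claw": 0.06},
    {"dx": 0,"dy": 0.036,"dz": 0,"wx": 0,"wy": 0,"wz": 0,"claw": 0.06},
    {"dx": 0,"dy": 0,"dz": 0.03,"wx": 0,"wy": 0,"wz": 0,"claw": 0.06},
    {"dx": 0,"dy": 0,"dz": 0,"wx": 0,"wy": 0,"wz": 0,"claw": 0.06},
    {"dx": 0,"dy": 0,"dz": 0,"wx": 0,"wy": 0,"wz": 0,"claw": 0.06},
  ],
)

```text
t: 28.15
eef_pos: [0.538, 0.2752, 0.1659]
tool_rot: [-0.001, 1.0, 0.024, 0.0]
contact_force: [-0.5, 0.5, 0.8]
gripper_width: 0.7
grasp_force: 0.0
```

```bash
python3 go.py w .5299 .2726 .098 3; python3 items.py i4.png
```

```text
tcp [0.538  0.2752 0.1659] t 28.15 f [-0.5  0.5  0.8] w 0.7 g 0.0
turn deg [-0.06 -0.05 -0.21] shift(target axes) mm [-8.2  2.2 67.9]
dark 445 world [0.5074 0.1662] deg 48.4 size [208.7  18.9] eng [-0.0229  0.0474]
side estop ((381.0, 212.0), (12.0, 14.0), 90.0)
tcp [0.5382 0.2753 0.1661] 28.25
```

View pics/i4.png

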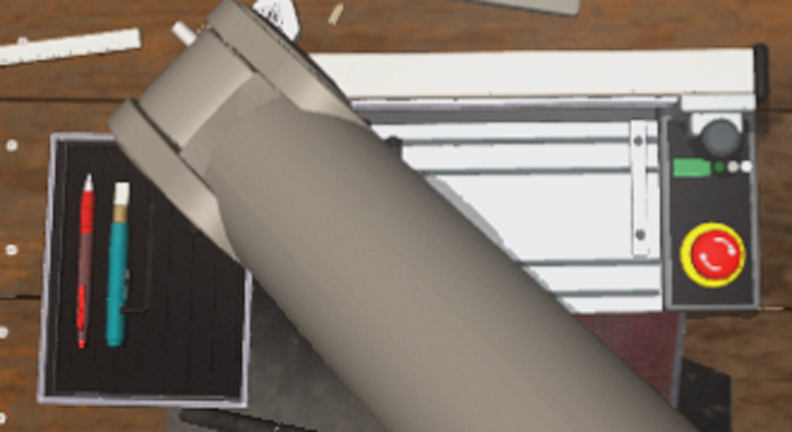

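Emit:
drive_tool(
  increments=[
    {"dx": -0.008,"dy": 0.002,"dz": 0.02,"wx": 0,"wy": 0,"wz": 0,"claw": 0.06},
    {"dx": 0,"dy": 0,"dz": 0.03,"wx": 0,"wy": 0,"wz": 0,"claw": 0.06},
    {"dx": 0,"dy": 0,"dz": 0.018,"wx": 0,"wy": 0,"wz": 0,"claw": 0.06},
    {"dx": 0,"dy": 0,"dz": 0,"wx": 0,"wy": 0,"wz": 0,"claw": 0.06},
    {"dx": 0,"dy": 0,"dz": 0,"wx": 0,"wy": 0,"wz": 0,"claw": 0.03},
    {"dx": 0,"dy": 0,"dz": 0,"wx": 0,"wy": 0,"wz": 0,"claw": 0.03},
    {"dx": 0,"dy": 0,"dz": 0,"wx": 0,"wy": 0,"wz": 0,"claw": 0.03},
    {"dx": 0,"dy": 0,"dz": 0,"wx": 0,"wy": 0,"wz": 0,"claw": 0.03},
  ],
  newtons=60,
)

```text
t: 29.25
eef_pos: [0.531, 0.273, 0.0984]
tool_rot: [-0.001, 1.0, 0.024, 0.001]
contact_force: [-0.1, 0.9, 5.9]
gripper_width: 0.451
grasp_force: 61.9
```

Emit:
drive_tool(
  increments=[
    {"dx": 0,"dy": 0,"dz": -0.02,"wx": 0,"wy": 0,"wz": 0,"claw": 0.02},
    {"dx": 0,"dy": 0,"dz": -0.035,"wx": 0,"wy": 0,"wz": 0,"claw": 0.02},
    {"dx": 0,"dy": 0,"dz": -0.035,"wx": 0,"wy": 0,"wz": 0,"claw": 0.02},
    {"dx": 0,"dy": 0,"dz": 0,"wx": 0,"wy": 0,"wz": 3,"claw": 0.02},
    {"dx": -0.03,"dy": -0.032,"dz": 0,"wx": 0,"wy": 0,"wz": 0,"claw": 0.02},
    {"dx": -0.03,"dy": -0.032,"dz": 0,"wx": 0,"wy": 0,"wz": 0,"claw": 0.02},
    {"dx": -0.03,"dy": -0.032,"dz": 0,"wx": 0,"wy": 0,"wz": 0,"claw": 0.02},
    {"dx": -0.03,"dy": -0.032,"dz": 0,"wx": 0,"wy": 0,"wz": 0,"claw": 0.02},
    {"dx": 0,"dy": 0,"dz": 0.04,"wx": 0,"wy": 0,"wz": 0,"claw": 0.02},
    {"dx": 0,"dy": 0,"dz": 0.04,"wx": 0,"wy": 0,"wz": 0,"claw": 0.02},
    {"dx": 0,"dy": 0,"dz": 0.03,"wx": 0,"wy": 0,"wz": 0,"claw": 0.02},
    {"dx": 0,"dy": 0,"dz": 0,"wx": 0,"wy": 0,"wz": 0,"claw": 0.02},
    {"dx": 0,"dy": 0,"dz": 0,"wx": 0,"wy": 0,"wz": 0,"claw": 0.02},
  ],
)

```text
t: 30.88
eef_pos: [0.4112, 0.4008, 0.0783]
tool_rot: [-0.001, 1.0, -0.002, 0.001]
contact_force: [-0.0, 1.0, -3.2]
gripper_width: 0.452
grasp_force: 61.7
```

```bash
python3 go.py w .41 .402 .0445 -0.3
```

```text
tcp [0.4112 0.4008 0.0783] t 30.875 f [-0.   1.  -3.2] w 0.452 g 61.7
turn deg [-0.06 -0.07  0.02] shift(target axes) mm [-1.2 -1.2 33.8]
```

Emit:
drive_tool(
  increments=[
    {"dx": 0,"dy": -0.001,"dz": 0.018,"wx": 0,"wy": 0,"wz": 0,"claw": 0.02},
    {"dx": 0,"dy": 0,"dz": 0.01,"wx": 0,"wy": 0,"wz": 0,"claw": 0.02},
    {"dx": 0,"dy": 0,"dz": 0.005,"wx": 0,"wy": 0,"wz": 0,"claw": 0.02},
    {"dx": 0,"dy": 0,"dz": 0,"wx": 0,"wy": 0,"wz": 0,"claw": 0.02},
    {"dx": 0,"dy": 0,"dz": 0,"wx": 0,"wy": 0,"wz": 0,"claw": 0.048},
    {"dx": 0,"dy": 0,"dz": 0,"wx": 0,"wy": 0,"wz": 0,"claw": 0.048},
    {"dx": 0,"dy": 0,"dz": 0,"wx": 0,"wy": 0,"wz": 0,"claw": 0.048},
    {"dx": 0,"dy": 0,"dz": -0.03,"wx": 0,"wy": 0,"wz": 0,"claw": 0.048},
    {"dx": 0,"dy": 0,"dz": -0.05,"wx": 0,"wy": 0,"wz": 0,"claw": 0.048},
    {"dx": 0,"dy": 0,"dz": -0.05,"wx": 0,"wy": 0,"wz": 0,"claw": 0.048},
    {"dx": 0.02,"dy": 0.05,"dz": 0,"wx": 0,"wy": 0,"wz": 0,"claw": 0.03},
    {"dx": 0.02,"dy": 0.05,"dz": 0,"wx": 0,"wy": 0,"wz": 0,"claw": 0},
    {"dx": 0.02,"dy": 0.05,"dz": 0,"wx": 0,"wy": 0,"wz": 0,"claw": 0},
    {"dx": 0.02,"dy": 0.05,"dz": 0,"wx": 0,"wy": 0,"wz": 0,"claw": 0},
    {"dx": 0,"dy": 0.05,"dz": 0,"wx": 0,"wy": 0,"wz": 0,"claw": 0},
    {"dx": 0,"dy": 0.05,"dz": 0,"wx": 0,"wy": 0,"wz": 0,"claw": 0},
    {"dx": 0,"dy": 0,"dz": 0,"wx": 0,"wy": 0,"wz": 0,"claw": 0},
    {"dx": 0,"dy": 0,"dz": 0,"wx": 0,"wy": 0,"wz": 0,"claw": 0},
  ],
)

```text
t: 33.12
eef_pos: [0.4894, 0.1015, 0.1741]
tool_rot: [-0.0, 1.0, -0.002, 0.0]
contact_force: [-0.1, 0.4, 0.9]
gripper_width: -0.001
grasp_force: 0.0
```

```bash
python3 items.py i5.png
```

```text
dark 51 world [0.5612 0.0559] deg 34.7 size [57.2  4.5] eng [ 0.0282 -0.0642]
dark 108 world [0.4719 0.1541] deg 30.5 size [90.6 11.2] eng [-0.0587  0.0361]
side estop ((381.0, 212.0), (12.0, 14.0), 90.0)
tcp [0.4893 0.1025 0.1741] 33.225
```

View pics/i5.png

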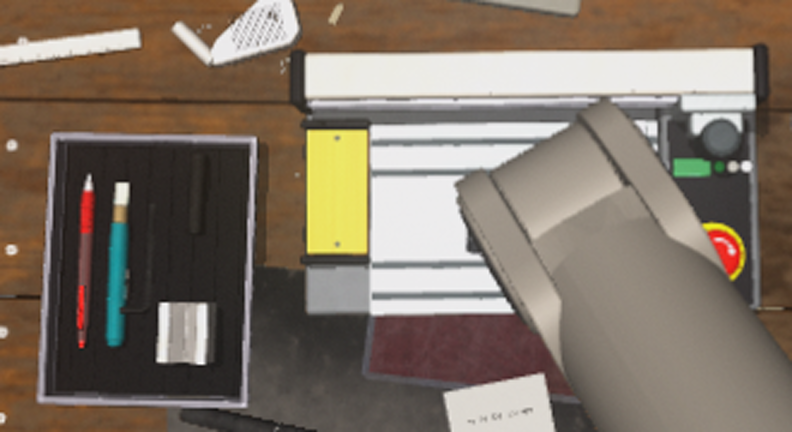

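```bash
python3 -c "
from h import *
print(get_obs()['q'].round(3))"; python3 go.py e -.03 .02 .085 90
```

```text
[ 0.104  0.34  -0.518  2.02   0.223  0.835 -2.113]
tcp [0.4893 0.1025 0.1741] t 33.225 f [-0.4 -0.1 -0.8] w 0.0 g 0.0
turn deg [-1.000e-02 -7.000e-02 -9.155e+01] shift(target axes) mm [35.8 12.6 89.1]
```

Emit:
drive_tool(
  increments=[
    {"dx": 0,"dy": 0,"dz": 0,"wx": 0,"wy": 0,"wz": 9.8,"claw": 0.045},
    {"dx": 0,"dy": 0,"dz": 0,"wx": 0,"wy": 0,"wz": 9.8,"claw": 0.045},
    {"dx": 0,"dy": 0,"dz": 0,"wx": 0,"wy": 0,"wz": 9.8,"claw": 0.045},
    {"dx": 0,"dy": 0,"dz": 0,"wx": 0,"wy": 0,"wz": 9.8,"claw": 0.045},
    {"dx": 0,"dy": 0,"dz": 0,"wx": 0,"wy": 0,"wz": 9.8,"claw": 0.045},
    {"dx": 0,"dy": 0,"dz": 0,"wx": 0,"wy": 0,"wz": 9.8,"claw": 0.045},
    {"dx": 0,"dy": 0,"dz": 0,"wx": 0,"wy": 0,"wz": 9.8,"claw": 0.045},
    {"dx": 0,"dy": 0,"dz": 0,"wx": 0,"wy": 0,"wz": 9.8,"claw": 0.045},
    {"dx": 0,"dy": 0,"dz": 0.03,"wx": 0,"wy": 0,"wz": 9.9,"claw": 0.045},
    {"dx": 0,"dy": 0,"dz": 0.04,"wx": 0,"wy": 0,"wz": 0,"claw": 0.045},
    {"dx": 0,"dy": 0,"dz": 0.022,"wx": 0,"wy": 0,"wz": 0,"claw": 0.045},
    {"dx": 0,"dy": 0,"dz": 0,"wx": 0,"wy": 0,"wz": 0,"claw": 0.045},
    {"dx": 0,"dy": 0,"dz": 0,"wx": 0,"wy": 0,"wz": 0,"claw": 0.045},
  ],
)

```text
t: 34.85
eef_pos: [0.4853, 0.0999, 0.0762]
tool_rot: [0.007, 0.766, -0.643, -0.005]
contact_force: [-1.0, -0.5, 0.3]
gripper_width: 0.53
grasp_force: 0.0
```

```bash
python3 go.py e -.04 -.02 .078 -90
```

```text
tcp [0.4853 0.0999 0.0762] t 34.85 f [-1.  -0.5  0.3] w 0.53 g 0.0
turn deg [ 0.97 -0.14  8.57] shift(target axes) mm [ 1.6 -6.6 -1.8]
```

Emit:
drive_tool(
  increments=[
    {"dx": 0,"dy": 0,"dz": 0,"wx": 1,"wy": 0,"wz": 8.5,"claw": 0.045},
    {"dx": 0,"dy": 0,"dz": 0.002,"wx": 0,"wy": 0,"wz": 0,"claw": 0.045},
    {"dx": 0,"dy": 0,"dz": 0.001,"wx": 0,"wy": 0,"wz": 0,"claw": 0.045},
    {"dx": 0,"dy": 0,"dz": 0,"wx": 0,"wy": 0,"wz": 0,"claw": 0.045},
  ],
)

```text
t: 35.35
eef_pos: [0.4854, 0.0988, 0.0732]
tool_rot: [0.001, 0.716, -0.698, 0.001]
contact_force: [-0.5, -1.0, 1.1]
gripper_width: 0.528
grasp_force: 0.0
```

```bash
python3 go.py e -.04 -.02 .072 -90
```

```text
tcp [0.4854 0.0988 0.0732] t 35.35 f [-0.5 -1.   1.1] w 0.528 g 0.0
turn deg [-0.04 -0.14  0.04] shift(target axes) mm [ 0.6 -6.5  1.2]
```

Emit:
drive_tool(
  increments=[
    {"dx": 0,"dy": 0,"dz": 0.0015,"wx": 0,"wy": 0,"wz": 0,"claw": 0.045},
    {"dx": 0,"dy": 0,"dz": 0.0015,"wx": 0,"wy": 0,"wz": 0,"claw": 0.045},
    {"dx": 0,"dy": 0,"dz": 0,"wx": 0,"wy": 0,"wz": 0,"claw": 0.045},
    {"dx": 0,"dy": 0,"dz": 0,"wx": 0,"wy": 0,"wz": 0,"claw": 0.045},
  ],
)

```text
t: 35.85
eef_pos: [0.4856, 0.0987, 0.0727]
tool_rot: [-0.0, 0.715, -0.699, -0.0]
contact_force: [-11.7, -1.1, 39.4]
gripper_width: 0.529
grasp_force: 19.8
```

Emit:
drive_tool(
  increments=[
    {"dx": 0,"dy": 0,"dz": -0.03,"wx": 0,"wy": 0,"wz": 0,"claw": 0.045},
    {"dx": 0,"dy": 0,"dz": -0.04,"wx": 0,"wy": 0,"wz": 0,"claw": 0.045},
    {"dx": -0.045,"dy": -0.01,"dz": 0,"wx": 0,"wy": 0,"wz": 0,"claw": 0.045},
    {"dx": -0.045,"dy": -0.01,"dz": 0,"wx": 0,"wy": 0,"wz": 0,"claw": 0.045},
    {"dx": -0.045,"dy": -0.01,"dz": 0,"wx": 0,"wy": 0,"wz": 0,"claw": 0.045},
    {"dx": -0.045,"dy": -0.01,"dz": 0,"wx": 0,"wy": 0,"wz": 0,"claw": 0.045},
    {"dx": -0.045,"dy": -0.006,"dz": 0,"wx": 0,"wy": 0,"wz": 0,"claw": 0.045},
    {"dx": 0,"dy": 0,"dz": 0,"wx": 0,"wy": 0,"wz": 0,"claw": 0.045},
    {"dx": 0,"dy": 0,"dz": 0,"wx": 0,"wy": 0,"wz": 0,"claw": 0.045},
    {"dx": 0,"dy": 0,"dz": 0,"wx": 0,"wy": 0,"wz": 0,"claw": 0.045},
  ],
)

```text
t: 37.1
eef_pos: [0.526, 0.3235, 0.1401]
tool_rot: [0.0, 0.715, -0.7, 0.001]
contact_force: [-0.5, -0.3, 0.2]
gripper_width: 0.531
grasp_force: 0.0
```

```bash
python3 go.py e 0 .206 .077 -90
```

```text
tcp [0.526  0.3235 0.1401] t 37.1 f [-0.5 -0.3  0.2] w 0.531 g 0.0
turn deg [-0.04 -0.1  -0.18] shift(target axes) mm [-1.9 -0.4 63.1]
```

Emit:
drive_tool(
  increments=[
    {"dx": -0.001,"dy": 0,"dz": 0.03,"wx": 0,"wy": 0,"wz": 0,"claw": 0.045},
    {"dx": 0,"dy": 0,"dz": 0.025,"wx": 0,"wy": 0,"wz": 0,"claw": 0.045},
    {"dx": 0,"dy": 0,"dz": 0.008,"wx": 0,"wy": 0,"wz": 0,"claw": 0.045},
    {"dx": 0,"dy": 0,"dz": 0,"wx": 0,"wy": 0,"wz": 0,"claw": 0.045},
    {"dx": 0.007,"dy": 0,"dz": 0,"wx": 0,"wy": 0,"wz": 0,"claw": 0.045},
    {"dx": 0.007,"dy": 0,"dz": 0,"wx": 0,"wy": 0,"wz": 0,"claw": 0.045},
    {"dx": 0.007,"dy": 0,"dz": 0,"wx": 0,"wy": 0,"wz": 0,"claw": 0.045},
    {"dx": 0.007,"dy": 0,"dz": 0,"wx": 0,"wy": 0,"wz": 0,"claw": 0.045},
    {"dx": 0,"dy": 0,"dz": 0,"wx": 0,"wy": 0,"wz": 0,"claw": 0.045},
  ],
)

```text
t: 38.22
eef_pos: [0.5269, 0.2973, 0.0771]
tool_rot: [0.0, 0.715, -0.699, 0.001]
contact_force: [0.4, 1.5, -0.1]
gripper_width: 0.529
grasp_force: 0.7
```

```bash
python3 go.py e 0 -.0235 .077 -90; python3 items.py
```

```text
tcp [0.5269 0.2973 0.0771] t 38.225 f [ 0.4  1.5 -0.1] w 0.529 g 0.7
turn deg [-0.08 -0.14 -0.08] shift(target axes) mm [ 2.014e+02 -2.000e-01  1.000e-01]
dark 71 world [0.4687 0.214 ] deg -89.1 size [ 3.9 58. ] eng [-0.0604  0.0961]
dark 64 world [0.4437 0.2164] deg -89.1 size [ 3.8 52.1] eng [-0.0854  0.0991]
side estop ((381.0, 212.0), (12.0, 14.0), 90.0)
tcp [0.5266 0.2973 0.0767] 38.325
```

Emit:
drive_tool(
  increments=[
    {"dx": 0.009,"dy": 0,"dz": 0,"wx": 0,"wy": 0,"wz": 0,"claw": 0.045},
    {"dx": 0.009,"dy": 0,"dz": 0,"wx": 0,"wy": 0,"wz": 0,"claw": 0.045},
    {"dx": 0.009,"dy": 0,"dz": 0,"wx": 0,"wy": 0,"wz": 0,"claw": 0.045},
    {"dx": 0.009,"dy": 0,"dz": 0,"wx": 0,"wy": 0,"wz": 0,"claw": 0.045},
    {"dx": 0.009,"dy": 0,"dz": 0,"wx": 0,"wy": 0,"wz": 0,"claw": 0.045},
    {"dx": 0.009,"dy": 0,"dz": 0,"wx": 0,"wy": 0,"wz": 0,"claw": 0.045},
    {"dx": 0.009,"dy": 0,"dz": 0,"wx": 0,"wy": 0,"wz": 0,"claw": 0.045},
    {"dx": 0.009,"dy": 0,"dz": 0,"wx": 0,"wy": 0,"wz": 0,"claw": 0.045},
    {"dx": 0.009,"dy": 0,"dz": 0,"wx": 0,"wy": 0,"wz": 0,"claw": 0.045},
    {"dx": 0.009,"dy": 0,"dz": 0,"wx": 0,"wy": 0,"wz": 0,"claw": 0.045},
    {"dx": 0,"dy": 0,"dz": 0,"wx": 0,"wy": 0,"wz": 0,"claw": 0.045},
  ],
)

```text
t: 39.7
eef_pos: [0.5289, 0.2064, 0.0771]
tool_rot: [0.001, 0.715, -0.699, 0.002]
contact_force: [1.3, 0.4, -0.1]
gripper_width: 0.527
grasp_force: 0.0
```

```bash
python3 go.py e 0 -.0235 .077 -90; python3 - <<'E'
from h import *
P,D=snap('side');cv2.imwrite('pics/sd1.png',cv2.resize(P[180:330,250:420,::-1],None,fx=4,fy=4)[:600])
E
```

```text
tcp [0.5289 0.2064 0.0771] t 39.7 f [ 1.3  0.4 -0.1] w 0.527 g 0.0
turn deg [-0.07 -0.2  -0.15] shift(target axes) mm [ 1.105e+02 -4.000e-01  1.000e-01]
```

View pics/sd1.png

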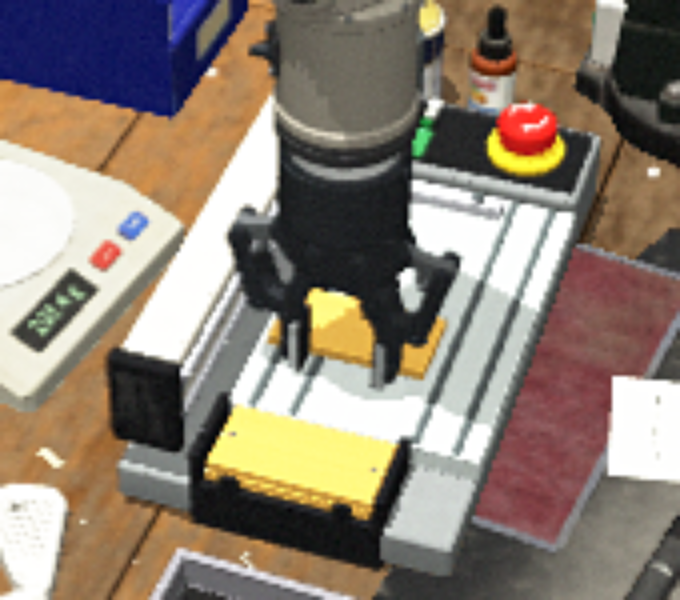

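The side view shows the blank on the bed, pushed straight by both fingers at (290,350) and (380,370). The two blanks stay in the holder.

Emit:
drive_tool(
  increments=[
    {"dx": 0.009,"dy": 0,"dz": 0,"wx": 0,"wy": 0,"wz": 0,"claw": 0.045},
    {"dx": 0.009,"dy": 0,"dz": 0,"wx": 0,"wy": 0,"wz": 0,"claw": 0.045},
    {"dx": 0.009,"dy": 0,"dz": 0,"wx": 0,"wy": 0,"wz": 0,"claw": 0.045},
    {"dx": 0.009,"dy": 0,"dz": 0,"wx": 0,"wy": 0,"wz": 0,"claw": 0.045},
    {"dx": 0.009,"dy": 0,"dz": 0,"wx": 0,"wy": 0,"wz": 0,"claw": 0.045},
    {"dx": 0.009,"dy": 0,"dz": 0,"wx": 0,"wy": 0,"wz": 0,"claw": 0.045},
    {"dx": 0.009,"dy": 0,"dz": 0,"wx": 0,"wy": 0,"wz": 0,"claw": 0.045},
    {"dx": 0.009,"dy": 0,"dz": 0,"wx": 0,"wy": 0,"wz": 0,"claw": 0.045},
    {"dx": 0.009,"dy": 0,"dz": 0,"wx": 0,"wy": 0,"wz": 0,"claw": 0.045},
    {"dx": 0.008,"dy": 0,"dz": 0,"wx": 0,"wy": 0,"wz": 0,"claw": 0.045},
    {"dx": 0.006,"dy": 0,"dz": 0,"wx": 0,"wy": 0,"wz": 0,"claw": 0.045},
    {"dx": 0.004,"dy": 0,"dz": 0,"wx": 0,"wy": 0,"wz": 0,"claw": 0.045},
    {"dx": 0.003,"dy": 0,"dz": 0,"wx": 0,"wy": 0,"wz": 0,"claw": 0.045},
    {"dx": 0.003,"dy": 0,"dz": 0,"wx": 0,"wy": 0,"wz": 0,"claw": 0.045},
    {"dx": 0,"dy": 0,"dz": 0,"wx": 0,"wy": 0,"wz": 0,"claw": 0.045},
  ],
)

```text
t: 41.62
eef_pos: [0.5313, 0.1025, 0.0772]
tool_rot: [0.001, 0.715, -0.699, 0.001]
contact_force: [-0.2, 0.8, -0.7]
gripper_width: 0.53
grasp_force: 0.3
```

```bash
python3 go.py e 0 -.0235 .077 -90
```

```text
tcp [0.5313 0.1025 0.0772] t 41.625 f [-0.2  0.8 -0.7] w 0.53 g 0.3
turn deg [-0.06 -0.18 -0.06] shift(target axes) mm [ 6.6 -0.6  0.2]
```

Emit:
drive_tool(
  increments=[
    {"dx": 0.002,"dy": 0,"dz": 0,"wx": 0,"wy": 0,"wz": 0,"claw": 0.045},
    {"dx": 0.002,"dy": 0,"dz": 0,"wx": 0,"wy": 0,"wz": 0,"claw": 0.045},
    {"dx": 0.002,"dy": 0,"dz": 0,"wx": 0,"wy": 0,"wz": 0,"claw": 0.045},
    {"dx": 0.001,"dy": 0,"dz": 0,"wx": 0,"wy": 0,"wz": 0,"claw": 0.045},
    {"dx": 0,"dy": 0,"dz": 0,"wx": 0,"wy": 0,"wz": 0,"claw": 0.045},
  ],
)

```text
t: 42.25
eef_pos: [0.5314, 0.0964, 0.0772]
tool_rot: [0.0, 0.716, -0.699, 0.001]
contact_force: [-0.3, 4.8, 1.1]
gripper_width: 0.53
grasp_force: 2.4
```

Emit:
drive_tool(
  increments=[
    {"dx": 0.001,"dy": 0,"dz": 0,"wx": 0,"wy": 0,"wz": 0,"claw": 0.045},
    {"dx": 0,"dy": 0,"dz": 0,"wx": 0,"wy": 0,"wz": 0,"claw": 0.045},
  ],
)

```text
t: 42.5
eef_pos: [0.5314, 0.0963, 0.0772]
tool_rot: [0.0, 0.716, -0.698, 0.0]
contact_force: [-1.0, 7.7, 2.2]
gripper_width: 0.524
grasp_force: 3.6
```

Emit:
drive_tool(
  increments=[
    {"dx": -0.01,"dy": 0,"dz": 0,"wx": 0,"wy": 0,"wz": 0,"claw": 0.045},
    {"dx": -0.01,"dy": 0,"dz": -0.03,"wx": 0,"wy": 0,"wz": 0,"claw": 0.062},
    {"dx": -0.02,"dy": 0,"dz": -0.05,"wx": 0,"wy": 0,"wz": 0,"claw": 0.062},
    {"dx": -0.05,"dy": 0,"dz": 0,"wx": 0,"wy": 0,"wz": 0,"claw": 0.062},
    {"dx": -0.05,"dy": 0.02,"dz": 0,"wx": 0,"wy": 0,"wz": 0,"claw": 0.062},
    {"dx": -0.05,"dy": 0.02,"dz": 0,"wx": 0,"wy": 0,"wz": 0,"claw": 0.062},
    {"dx": -0.05,"dy": 0.03,"dz": 0,"wx": 0,"wy": 0,"wz": 0,"claw": 0.062},
    {"dx": -0.05,"dy": 0.03,"dz": 0,"wx": 0,"wy": 0,"wz": 0,"claw": 0.062},
    {"dx": -0.015,"dy": 0.018,"dz": 0,"wx": 0,"wy": 0,"wz": 0,"claw": 0.062},
    {"dx": 0,"dy": 0,"dz": 0,"wx": 0,"wy": 0,"wz": 0,"claw": 0.062},
    {"dx": 0,"dy": 0,"dz": 0,"wx": 0,"wy": 0,"wz": 0,"claw": 0.062},
  ],
)

```text
t: 43.88
eef_pos: [0.411, 0.3878, 0.1487]
tool_rot: [-0.003, 0.719, -0.695, -0.003]
contact_force: [-0.4, 0.5, 1.0]
gripper_width: 0.726
grasp_force: 0.0
```

```bash
python3 go.py w .41 .402 .044 -88.6; python3 items.py i6.png; python3 - <<'E'
from items import *
P,D=snap('top');H,s,V=cv2.split(cv2.cvtColor(P,cv2.COLOR_RGB2HSV))
y=(H>18)&(H<36)&(s>90)&(V>110)
for roi,z in (((220,225,258,320),.051),((300,220,372,320),.058)):
    m=comp(y,roi)
    if m is not None:
        c,a,sz=pose(m,z);print('yellow',c,a,sz,'eng',(c-te)@Re)
E
```

```text
tcp [0.411  0.3878 0.1487] t 43.875 f [-0.4  0.5  1. ] w 0.726 g 0.0
turn deg [0.03 0.47 0.53] shift(target axes) mm [-14.2   0.6 104.7]
side estop None
tcp [0.4112 0.3879 0.1489] 43.975
yellow [0.52589746 0.27388724] 1.450435 (100.14603424072266, 49.31202697753906) eng [-0.00175119  0.15457972]
yellow [0.53120233 0.06067826] 0.7907881 (97.42292785644531, 48.792999267578125) eng [-0.00167866 -0.05869523]
```

View pics/i6.png

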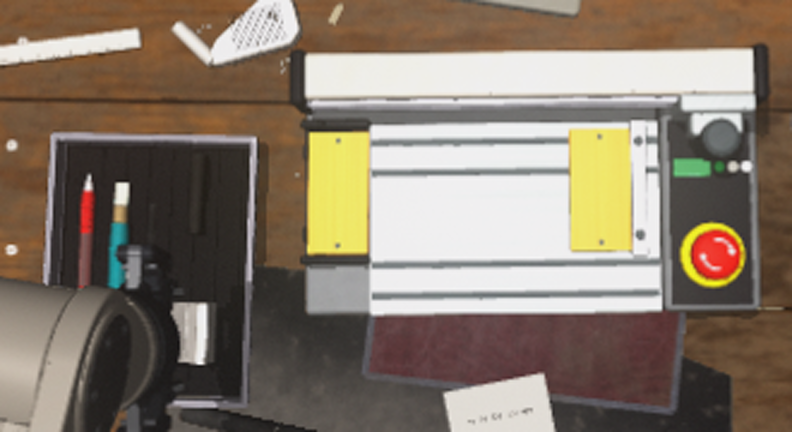

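```bash
python3 - <<'E'
from h import *
im=cv2.imread('pics/i5.png');h,s,v=cv2.split(cv2.cvtColor(im,cv2.COLOR_BGR2HSV))
m=np.zeros_like(v);m[280:390,145:235]=((v>110)&(s<60))[280:390,145:235]
ys,xs=np.nonzero(m);k=[np.percentile(xs,2),np.percentile(xs,98),np.percentile(ys,2),np.percentile(ys,98)];print(k)
f=lambda x,y:(100+(x+.5)/2.4-.5,180+(y+.5)/2.4-.5)
print(onplane('top',[f(k[0],k[2]),f(k[1],k[3])],.037))
E
```

```text
[np.float64(158.0), np.float64(206.0), np.float64(303.0), np.float64(361.0)]
[[0.43417573 0.42164501 0.037     ]
 [0.38766873 0.38024637 0.037     ]]
```

Emit:
drive_tool(
  increments=[
    {"dx": -0.013,"dy": 0,"dz": 0.03,"wx": 0,"wy": 0,"wz": 0.5,"claw": 0.062},
    {"dx": 0,"dy": 0,"dz": 0.03,"wx": 0,"wy": 0,"wz": 0,"claw": 0.062},
    {"dx": 0,"dy": 0,"dz": 0.03,"wx": 0,"wy": 0,"wz": 0,"claw": 0.062},
    {"dx": 0,"dy": 0,"dz": 0.014,"wx": 0,"wy": 0,"wz": 0,"claw": 0.062},
    {"dx": 0,"dy": 0,"dz": 0,"wx": 0,"wy": 0,"wz": 0,"claw": 0.062},
    {"dx": 0,"dy": 0,"dz": 0,"wx": 0,"wy": 0,"wz": 0,"claw": 0.035},
    {"dx": 0,"dy": 0,"dz": 0,"wx": 0,"wy": 0,"wz": 0,"claw": 0.03},
    {"dx": 0,"dy": 0,"dz": 0,"wx": 0,"wy": 0,"wz": 0,"claw": 0.03},
    {"dx": 0,"dy": 0,"dz": 0,"wx": 0,"wy": 0,"wz": 0,"claw": 0.03},
  ],
)

```text
t: 45.15
eef_pos: [0.4105, 0.4034, 0.0461]
tool_rot: [-0.004, 0.717, -0.697, -0.003]
contact_force: [0.1, -1.3, 6.1]
gripper_width: 0.561
grasp_force: 62.4
```

```bash
python3 go.py e 0 .1545 .095 -90
```

```text
tcp [0.4105 0.4034 0.0461] t 45.15 f [ 0.1 -1.3  6.1] w 0.561 g 62.4
turn deg [-0.08  0.54  0.17] shift(target axes) mm [ 132.3 -113.9  -48.9]
```

Emit:
drive_tool(
  increments=[
    {"dx": 0,"dy": 0,"dz": -0.02,"wx": 0,"wy": 0,"wz": 0,"claw": 0.03},
    {"dx": 0,"dy": 0,"dz": -0.035,"wx": 0,"wy": 0,"wz": 0,"claw": 0.03},
    {"dx": 0,"dy": 0,"dz": -0.035,"wx": 0,"wy": -0.5,"wz": 0,"claw": 0.03},
    {"dx": 0,"dy": 0,"dz": -0.01,"wx": 0,"wy": 0,"wz": 0,"claw": 0.03},
    {"dx": 0.033,"dy": -0.029,"dz": 0,"wx": 0,"wy": 0,"wz": 0,"claw": 0.03},
    {"dx": 0.033,"dy": -0.029,"dz": 0,"wx": 0,"wy": 0,"wz": 0,"claw": 0.03},
    {"dx": 0.033,"dy": -0.028,"dz": 0,"wx": 0,"wy": 0,"wz": 0,"claw": 0.03},
    {"dx": 0.033,"dy": -0.028,"dz": 0,"wx": 0,"wy": 0,"wz": 0,"claw": 0.03},
    {"dx": 0,"dy": 0,"dz": 0,"wx": 0,"wy": 0,"wz": 0,"claw": 0.03},
    {"dx": 0,"dy": 0,"dz": 0,"wx": 0,"wy": 0,"wz": 0,"claw": 0.03},
    {"dx": 0,"dy": 0,"dz": 0,"wx": 0,"wy": 0,"wz": 0,"claw": 0.03},
  ],
)

```text
t: 46.52
eef_pos: [0.5281, 0.2724, 0.1382]
tool_rot: [-0.006, 0.719, -0.695, -0.008]
contact_force: [-0.1, 0.6, -4.4]
gripper_width: 0.559
grasp_force: 63.6
```

```bash
python3 go.py e 0 .1545 .095 -90
```

```text
tcp [0.5281 0.2724 0.1382] t 46.525 f [-0.1  0.6 -4.4] w 0.559 g 63.6
turn deg [0.16 1.16 0.53] shift(target axes) mm [-1.5  0.4 43.2]
```

Emit:
drive_tool(
  increments=[
    {"dx": -0.001,"dy": 0,"dz": 0.02,"wx": 0,"wy": 0.6,"wz": 0.5,"claw": 0.03},
    {"dx": 0,"dy": 0,"dz": 0.015,"wx": 0,"wy": 0,"wz": 0,"claw": 0.03},
    {"dx": 0,"dy": 0,"dz": 0.007,"wx": 0,"wy": 0,"wz": 0,"claw": 0.03},
    {"dx": 0,"dy": 0,"dz": 0,"wx": 0,"wy": 0,"wz": 0,"claw": 0.03},
    {"dx": 0,"dy": 0,"dz": 0,"wx": 0,"wy": 0,"wz": 0,"claw": 0.03},
  ],
)

```text
t: 47.15
eef_pos: [0.529, 0.2728, 0.097]
tool_rot: [-0.003, 0.715, -0.699, -0.004]
contact_force: [-0.5, -0.1, -4.2]
gripper_width: 0.556
grasp_force: 63.6
```

```bash
python3 go.py e 0 .1545 .093 -90
```

```text
tcp [0.529  0.2728 0.097 ] t 47.15 f [-0.5 -0.1 -4.2] w 0.556 g 63.6
turn deg [ 0.09  0.56 -0.07] shift(target axes) mm [-1.   1.3  4. ]
```

Emit:
drive_tool(
  increments=[
    {"dx": 0,"dy": 0,"dz": 0.002,"wx": 0,"wy": 0,"wz": 0,"claw": 0.03},
    {"dx": 0,"dy": 0,"dz": 0.0015,"wx": 0,"wy": 0,"wz": 0,"claw": 0.03},
    {"dx": 0,"dy": 0,"dz": 0,"wx": 0,"wy": 0,"wz": 0,"claw": 0.03},
    {"dx": 0,"dy": 0,"dz": 0,"wx": 0,"wy": 0,"wz": 0,"claw": 0.03},
  ],
)

```text
t: 47.65
eef_pos: [0.5289, 0.273, 0.0939]
tool_rot: [-0.003, 0.715, -0.699, -0.004]
contact_force: [-3.3, 0.1, 7.0]
gripper_width: 0.557
grasp_force: 64.7
```

Emit:
drive_tool(
  increments=[
    {"dx": 0,"dy": 0,"dz": 0,"wx": 0,"wy": 0,"wz": 0,"claw": 0.06},
    {"dx": 0,"dy": 0,"dz": 0,"wx": 0,"wy": 0,"wz": 0,"claw": 0.06},
    {"dx": 0,"dy": 0,"dz": 0,"wx": 0,"wy": 0,"wz": 0,"claw": 0.06},
    {"dx": 0,"dy": 0,"dz": -0.02,"wx": 0,"wy": 0,"wz": 0,"claw": 0.062},
    {"dx": 0,"dy": 0,"dz": -0.04,"wx": 0,"wy": 0,"wz": 0,"claw": 0.062},
    {"dx": 0,"dy": 0,"dz": -0.05,"wx": 0,"wy": 0,"wz": 0,"claw": 0.062},
    {"dx": 0.05,"dy": 0.01,"dz": -0.01,"wx": 0,"wy": 0,"wz": 0,"claw": 0.062},
    {"dx": 0.05,"dy": 0.01,"dz": 0,"wx": 0,"wy": 0,"wz": 0,"claw": 0.062},
    {"dx": 0.05,"dy": 0.01,"dz": 0,"wx": 0,"wy": 0,"wz": 0,"claw": 0.062},
    {"dx": 0.05,"dy": 0.01,"dz": 0,"wx": 0,"wy": 0,"wz": 0,"claw": 0.062},
    {"dx": 0.05,"dy": 0.01,"dz": 0,"wx": 0,"wy": 0,"wz": 0,"claw": 0.062},
    {"dx": 0.05,"dy": 0.005,"dz": 0,"wx": 0,"wy": 0,"wz": 0,"claw": 0.062},
    {"dx": 0,"dy": 0,"dz": 0,"wx": 0,"wy": 0,"wz": 0,"claw": 0.062},
    {"dx": 0,"dy": 0,"dz": 0,"wx": 0,"wy": 0,"wz": 0,"claw": 0.062},
  ],
)

```text
t: 49.4
eef_pos: [0.4812, -0.0294, 0.211]
tool_rot: [-0.003, 0.715, -0.699, -0.004]
contact_force: [1.6, 0.4, 0.3]
gripper_width: 0.73
grasp_force: 0.0
```

```bash
python3 go.py e -.055 -.148 .0955 -90; python3 items.py i7.png; python3 -c "
from h import *
print(get_obs()['q'].round(3))"
```

```text
tcp [ 0.4812 -0.0294  0.211 ] t 49.4 f [1.6 0.4 0.3] w 0.73 g 0.0
turn deg [ 0.08  0.61 -0.11] shift(target axes) mm [  0.5   1.2 115.5]
side estop ((381.0, 212.0), (12.0, 14.0), 90.0)
tcp [ 0.4813 -0.0283  0.2105] 49.5
[-1.07   0.633  1.417  2.102 -0.74   1.071 -2.39 ]
```

View pics/i7.png

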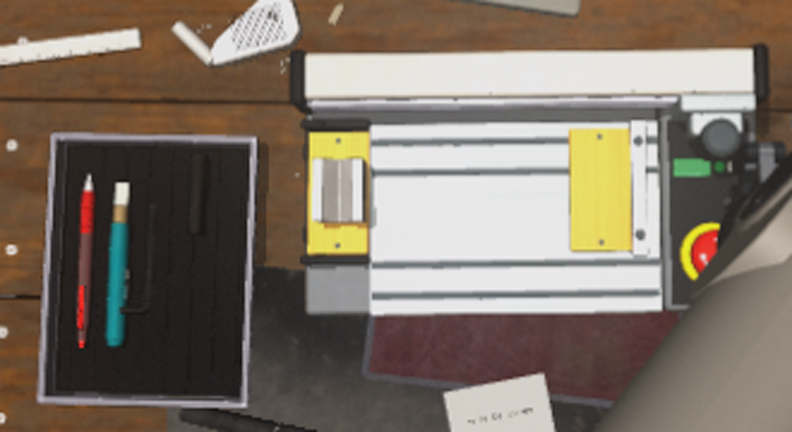

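Vee block is upright at (340,190) on the two remaining blanks, and the top blank lies square at (600,190) against the stop. Joint 3 is near its limit, so I wind the tool back before gripping the button.

Emit:
drive_tool(
  increments=[
    {"dx": 0,"dy": 0,"dz": 0,"wx": 0,"wy": 0,"wz": -9,"claw": 0.062},
    {"dx": 0,"dy": 0,"dz": 0,"wx": 0,"wy": 0,"wz": -9,"claw": 0.062},
    {"dx": 0,"dy": 0,"dz": 0,"wx": 0,"wy": 0,"wz": -9,"claw": 0.062},
    {"dx": 0,"dy": 0,"dz": 0,"wx": 0,"wy": 0,"wz": -9,"claw": 0.062},
    {"dx": 0,"dy": 0,"dz": 0,"wx": 0,"wy": 0,"wz": -9,"claw": 0.062},
    {"dx": 0,"dy": 0,"dz": 0,"wx": 0,"wy": 0,"wz": -9,"claw": 0.062},
    {"dx": 0,"dy": 0,"dz": 0,"wx": 0,"wy": 0,"wz": -9,"claw": 0.062},
    {"dx": 0,"dy": 0,"dz": 0,"wx": 0,"wy": 0,"wz": -7,"claw": 0.062},
    {"dx": 0,"dy": 0,"dz": 0,"wx": 0,"wy": 0,"wz": 0,"claw": 0.062},
    {"dx": 0,"dy": 0,"dz": 0,"wx": 0,"wy": 0,"wz": 0,"claw": 0.062},
  ],
)

```text
t: 50.75
eef_pos: [0.4811, -0.0288, 0.2103]
tool_rot: [-0.004, 0.987, -0.163, -0.002]
contact_force: [-0.2, -0.6, 0.2]
gripper_width: 0.725
grasp_force: 0.0
```

```bash
python3 go.py e -.055 -.148 .0955 -20;  python3 -c "
from h import *
print(get_obs()['q'].round(3))"
```

```text
tcp [ 0.4811 -0.0288  0.2103] t 50.75 f [-0.2 -0.6  0.2] w 0.725 g 0.0
turn deg [-0.46  0.32 -0.13] shift(target axes) mm [ -0.6   1.4 114.8]
[-0.952  0.382  1.114  2.099 -0.445  0.922 -1.483]
```

Emit:
drive_tool(
  increments=[
    {"dx": -0.001,"dy": 0.001,"dz": 0.035,"wx": -0.4,"wy": 0.3,"wz": 0,"claw": 0.062},
    {"dx": 0,"dy": 0,"dz": 0.035,"wx": 0,"wy": 0,"wz": 0,"claw": 0.062},
    {"dx": 0,"dy": 0,"dz": 0.03,"wx": 0,"wy": 0,"wz": 0,"claw": 0.062},
    {"dx": 0,"dy": 0,"dz": 0.014,"wx": 0,"wy": 0,"wz": 0,"claw": 0.062},
    {"dx": 0,"dy": 0,"dz": 0,"wx": 0,"wy": 0,"wz": 0,"claw": 0.062},
    {"dx": 0,"dy": 0,"dz": 0,"wx": 0,"wy": 0,"wz": 0,"claw": 0.062},
  ],
)

```text
t: 51.5
eef_pos: [0.4804, -0.0296, 0.0972]
tool_rot: [-0.001, 0.987, -0.162, 0.001]
contact_force: [-0.8, 0.1, 0.3]
gripper_width: 0.726
grasp_force: 0.0
```

```bash
python3 go.py e -.055 -.148 .0955 -20;  python3 -c "
from h import *
print(get_obs()['q'].round(3))"
```

```text
tcp [ 0.4804 -0.0296  0.0972] t 51.5 f [-0.8  0.1  0.3] w 0.726 g 0.0
turn deg [-0.1  -0.07 -0.08] shift(target axes) mm [-0.2  0.4  1.7]
[-0.742  0.552  0.87   2.183 -0.676  0.698 -1.299]
```

Emit:
drive_tool(
  increments=[
    {"dx": 0,"dy": 0,"dz": 0.001,"wx": 0,"wy": 0,"wz": 0,"claw": 0.03},
    {"dx": 0,"dy": 0,"dz": 0,"wx": 0,"wy": 0,"wz": 0,"claw": 0.03},
    {"dx": 0,"dy": 0,"dz": 0,"wx": 0,"wy": 0,"wz": 0,"claw": 0.03},
    {"dx": 0,"dy": 0,"dz": 0,"wx": 0,"wy": 0,"wz": 0,"claw": 0.03},
  ],
  newtons=35,
)

```text
t: 52.0
eef_pos: [0.4804, -0.0291, 0.0957]
tool_rot: [-0.001, 0.987, -0.162, 0.001]
contact_force: [2.3, 2.4, 3.3]
gripper_width: 0.458
grasp_force: 35.9
```

Emit:
drive_tool(
  increments=[
    {"dx": 0,"dy": 0,"dz": 0,"wx": 0,"wy": 0,"wz": 8,"claw": 0.03},
    {"dx": 0,"dy": 0,"dz": 0,"wx": 0,"wy": 0,"wz": 8,"claw": 0.03},
    {"dx": 0,"dy": 0,"dz": 0,"wx": 0,"wy": 0,"wz": 8,"claw": 0.03},
    {"dx": 0,"dy": 0,"dz": 0,"wx": 0,"wy": 0,"wz": 8,"claw": 0.03},
    {"dx": 0,"dy": 0,"dz": 0,"wx": 0,"wy": 0,"wz": 8,"claw": 0.03},
    {"dx": 0,"dy": 0,"dz": 0,"wx": 0,"wy": 0,"wz": 5,"claw": 0.03},
    {"dx": 0,"dy": 0,"dz": 0,"wx": 0,"wy": 0,"wz": 0,"claw": 0.03},
    {"dx": 0,"dy": 0,"dz": 0,"wx": 0,"wy": 0,"wz": 0,"claw": 0.03},
  ],
)

```text
t: 53.0
eef_pos: [0.4811, -0.0282, 0.0956]
tool_rot: [-0.002, 0.85, -0.527, 0.0]
contact_force: [3.5, 5.7, 2.8]
gripper_width: 0.455
grasp_force: 35.8
```

Emit:
drive_tool(
  increments=[
    {"dx": 0,"dy": 0,"dz": -0.004,"wx": 0,"wy": 0,"wz": 0,"claw": 0.03},
    {"dx": 0,"dy": 0,"dz": -0.004,"wx": 0,"wy": 0,"wz": 0,"claw": 0.03},
    {"dx": 0,"dy": 0,"dz": 0,"wx": 0,"wy": 0,"wz": 0,"claw": 0.03},
    {"dx": 0,"dy": 0,"dz": 0,"wx": 0,"wy": 0,"wz": 0,"claw": 0.062},
    {"dx": 0,"dy": 0,"dz": 0,"wx": 0,"wy": 0,"wz": 0,"claw": 0.062},
    {"dx": 0,"dy": 0,"dz": 0,"wx": 0,"wy": 0,"wz": 0,"claw": 0.062},
    {"dx": 0,"dy": 0,"dz": -0.03,"wx": 0,"wy": 0,"wz": 0,"claw": 0.062},
    {"dx": 0,"dy": 0,"dz": -0.05,"wx": 0,"wy": 0,"wz": -9,"claw": 0.062},
    {"dx": 0,"dy": 0,"dz": -0.05,"wx": 0,"wy": 0,"wz": -9,"claw": 0.062},
    {"dx": 0,"dy": 0,"dz": -0.03,"wx": 0,"wy": 0,"wz": -9,"claw": 0.062},
    {"dx": 0,"dy": 0,"dz": 0,"wx": 0,"wy": 0,"wz": 0,"claw": 0.062},
    {"dx": 0,"dy": 0,"dz": 0,"wx": 0,"wy": 0,"wz": 0,"claw": 0.062},
  ],
)

```text
t: 54.5
eef_pos: [0.4789, -0.0294, 0.2625]
tool_rot: [-0.001, 0.949, -0.315, -0.001]
contact_force: [0.2, -0.3, -0.3]
gripper_width: 0.728
grasp_force: 0.0
```

```bash
python3 items.py i8.png; python3 -c "
from h import *
o=get_obs();print(o['q'].round(3),o['contact_force'])
P,D=snap('side');cv2.imwrite('pics/sd2.png',cv2.resize(P[180:330,250:420,::-1],None,fx=4,fy=4)[:600])"
```

```text
side estop ((381.5, 210.0), (12.0, 15.0), 90.0)
tcp [ 0.4788 -0.0296  0.2622] 54.6
[-1.128  0.379  1.344  2.051 -0.43   1.046 -1.786] [ 0.06140351  0.16561787 -0.33629776]
```

View pics/sd2.png

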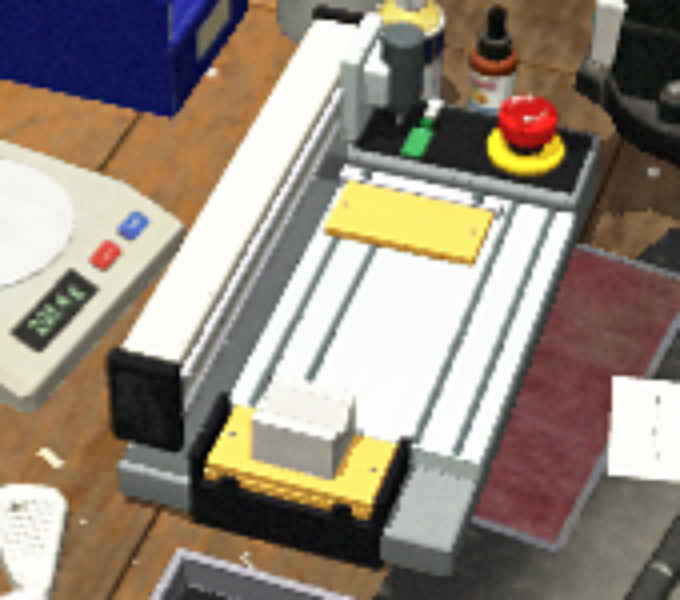

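The button is up again at (527,120), matching its starting position. The blank is flat against the stop and the vee block stands upright on the stack, so I hand in.

```bash
python3 -c "
from station import *
print(hand_in())"
```

```text
the job is handed in; nothing more can be done
None
```

The job is handed in, though it gave no verdict back. In the last pictures the pen, brush, hex key and ferrule were in the tray, the top blank was flat against the work stop, the vee block stood on the other two blanks, and the stop button was up.

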